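# Charge the vibratory mill with grinding media

## Task

Charge the mill for the next batch: first lift every ceramic bar out of the blue bin and lay it in the mill's pan, then take the steel cup by its handle and pour all of its ceramic lumps into the pan on top of the bars. When all of that is in the pan, turn the mill's timer knob clockwise to its stop, and stand the empty cup back upright in the middle of its mat (before or after the knob). Leave the bottle and the tin where they stand.

Things in the scene. Friction and masses are not known exactly. Their poses are not given: they have to be found in the camera images.
- pan (a point): Centre of the inner floor of the mill's pan. The mill is a grey fixed base 360 x 230 x 50 mm high; on it stands a round open aluminium pan, its floor 56 mm above the table (inner radius 94 mm at the floor, 103 mm at the rim), its rim 50 mm above this point (106 mm above the table), wall 5 mm. x, y, z axes are the mill's; the front ledge with the timer knob points along -x.
- timer_grip (a point): Point to grip on the mill's timer knob, on its upright axis 175 mm in front (-x) of the pan's centre: a grey knob 44 mm across with an upright finger bar along its x axis, on a black base on the front ledge. Grip the bar from above, fingers closing across it; it turns clockwise seen from above.
- timer (a joint): Angle of the timer knob in rad: 0 is off, grows as it is turned clockwise seen from above, stops at 1.4. It stays where it is left.
- bin: Blue fixed open plastic bin, outside 240 x 250 x 45 mm high, wall and floor 5 mm. Origin: centre of its underside.
- mat: Black square rubber mat fixed to the table, 140 x 140 x 4 mm, on which the cup stands. Origin: centre of its underside.
- cup: Flared open steel dosing cup: outer radius 46 mm at the foot, 66 mm at the rim, 48 mm high, wall 4 mm, floor 5 mm, about 180 g. A straight round black handle, 16 mm thick, runs level from the wall along the cup's -x axis, 38 mm above the foot, to 158 mm from the cup's axis. Origin: centre of its underside; z up through the mouth.
- cup_grip (a point): A good place to pinch the cup's handle: on the handle's axis, 110 mm from the cup's axis and 38 mm above its foot. Axes as the cup's.
- bar1: White ceramic grinding bar, 66 (x) x 28 (y) x 28 (z) mm with rounded edges, about 180 g, lying in the bin. Origin: centre of its underside (14 mm from its middle). May be absent.
- bar2: White ceramic grinding bar, 66 (x) x 28 (y) x 28 (z) mm with rounded edges, about 180 g, lying in the bin. Origin: centre of its underside (14 mm from its middle). May be absent.
- bar3: White ceramic grinding bar, 66 (x) x 28 (y) x 28 (z) mm with rounded edges, about 180 g, lying in the bin. Origin: centre of its underside (14 mm from its middle). May be absent.
- bar4: White ceramic grinding bar, 66 (x) x 28 (y) x 28 (z) mm with rounded edges, about 180 g, lying in the bin. Origin: centre of its underside (14 mm from its middle). May be absent.
- lump1: White ceramic grinding lump, a rough ball 25 mm across, 30 g, in the cup. Origin: its middle. May be absent.
- lump2: White ceramic grinding lump, a rough ball 25 mm across, 30 g, in the cup. Origin: its middle. May be absent.
- lump3: White ceramic grinding lump, a rough ball 25 mm across, 30 g, in the cup. Origin: its middle. May be absent.
- lump4: White ceramic grinding lump, a rough ball 25 mm across, 30 g, in the cup. Origin: its middle. May be absent.
- lump5: White ceramic grinding lump, a rough ball 25 mm across, 30 g, in the cup. Origin: its middle. May be absent.
- lump6: White ceramic grinding lump, a rough ball 25 mm across, 30 g, in the cup. Origin: its middle. May be absent.
- lump7: White ceramic grinding lump, a rough ball 25 mm across, 30 g, in the cup. Origin: its middle. May be absent.
- bottle: White bottle, radius 28 mm, 130 mm high, standing beyond the work; leave it alone. Origin: centre of its underside.
- tin: Steel tin, radius 36 mm, 90 mm high, standing beyond the work; leave it alone. Origin: centre of its underside.
Mind the look-alikes: they are no part of the job. Leave any black or pink look-alike of the bar1 alone.

How it is judged:
On the way, in this order (a step that is already met when the one before it is completed fails the run):
1. every bar lies in the pan (horizontal distance between each of bar1, bar2, bar3, bar4 and pan below 0.098 m and z of bar1 in the frame of pan between -0.01 and 0.05 m and z of bar2 in the frame of pan between -0.01 and 0.05 m and z of bar3 in the frame of pan between -0.01 and 0.05 m and z of bar4 in the frame of pan between -0.01 and 0.05 m), for 0.2 s.
2. every lump lies in the pan too (all of step 1 and horizontal distance between each of lump1, lump2, lump3, lump4, lump5, lump6, lump7 and pan below 0.098 m and z of lump1 in the frame of pan between -0.01 and 0.05 m and z of lump2 in the frame of pan between -0.01 and 0.05 m and z of lump3 in the frame of pan between -0.01 and 0.05 m and z of lump4 in the frame of pan between -0.01 and 0.05 m and z of lump5 in the frame of pan between -0.01 and 0.05 m and z of lump6 in the frame of pan between -0.01 and 0.05 m and z of lump7 in the frame of pan between -0.01 and 0.05 m), for 0.2 s.
3. the timer knob is turned clockwise to its stop (all of step 2 and value of joint timer above 1.2 rad), for 0.2 s.
At the end, for the whole second after the job is handed in: All bars and lumps lie still in the pan (middles within 98 mm of its axis and below its rim), the timer reads over 1.2 rad, and the cup stands upright (within 7 degrees) on the mat, its axis within 40 mm of the mat's centre, at rest (all of step 3 and linear speed of each of bar1, bar2, bar3, bar4, lump1, lump2, lump3, lump4, lump5, lump6, lump7 below 0.03 m/s and horizontal distance between cup and mat below 0.04 m and angle between cup's own z axis and vertical below 0.12 rad and z of cup in the frame of mat below 0.012 m and linear speed of cup below 0.02 m/s); the robot touches nothing.
It fails at once if the bottle is moved more than 30 mm (distance of bottle from where it was at the start of the episode above 0.03 m).
It fails at once if the tin is moved more than 30 mm (distance of tin from where it was at the start of the episode above 0.03 m).
Of bar1, bar2, bar3, bar4 only 3 to 4 are there at a start; the rules pass over those that are not, and their reading is None.
Of lump1, lump2, lump3, lump4, lump5, lump6, lump7 only 4 to 7 are there at a start; the rules pass over those that are not, and their reading is None.
At some moment in a run one of bar1, bar2, bar3, bar4 may be knocked a few centimetres aside while the robot is not near it.
Once in a run the grip may slacken for a moment while it holds something.
It also fails if it takes over 210 s, if anything falls off the work surface, if the arm or the gripper's body presses on something with over 40 N, if the wrist force passes 120 N, or if a joint passes its speed limit or range.

## Robot

A 6-joint arm with a two-finger parallel gripper is mounted at the origin on the work surface. World frame = base frame: x ahead of the robot, y to its left, z up, the work surface at z = 0. Lengths are in m, angles in rad, forces in N, time in s.
With the tool pointing down it reaches from about 0.325 to 1 m from the base axis. Payload 5.1 kg.
Tool frame: the origin (TCP) lies on the centre line of the jaws, within the pads' length; the fingertips stand 25 mm ahead of it and the grasp point (between the pads) lies 6 mm ahead of it; z points along the fingers, x is the direction in which the jaws open and shut, and the axes are right-handed (so a half turn about z gives the same grasp; the last joint's range is limited). The gripper opens to 85 mm and grips with 20 to 120 N. Pads are 22 mm wide; open, the fingers measure 114 mm over their backs; the gripper's body (76 mm by 85 mm) begins 54 mm behind the grasp point. The pads swing forward as they close: fully open they stand 13 mm farther back than shut.
Start: joints at [-1.304, 0.124, 1.65, -0, 1.367, -0.083], TCP at [0.223, -0.611, 0.256] pointing down, gripper open.
Joint ranges: [-2.61, 2.61], [-1.02, 2.33], [0.03, 2.71], [-1.35, 4.49], [0.32, 2.68], [-2.91, 2.91]. Speed limits (rad/s): [2.57, 2.57, 3.14, 3.14, 3.14, 3.14].

## Interface

Orientations are given as a rotation vector (axis times angle).
In Python, from workcell import observe, optics, hand_in, nets gives the robot as it stands.
- The arm moves only by the tool drive_tool, never from a script. Its argument "series" is a list of rows, each a list of 4 numbers: the shift along the tool's x, y, z scaled (see below), then the turn about the tool's z scaled (see below). A call has 1 to 20 rows; each row shifts and turns the pose as measured when the row begins, along the tool's axes as they then stand; what a row does not reach is not made up. The controller multiplies each number of a shift by 0.025 m and each number of a turn by 5 degrees. A row lasts 1/12 s, in which the tool goes at most 41.7 mm and 7.16 degrees, less where a joint would pass 70% of its speed; a pose out of reach is approached as far as the arm can. A call with a number of a shift or a turn outside -1 to 1 is refused whole. A call with a gripper value outside its range is refused whole. "hand" is the finger opening in mm, from 0 to 85.4, set as the call begins (left out, the last holds). The fingers move at their own pace and stop on an object; "squeeze" is the grip in N (left out, the last holds). Time passes only in rows, so rows that do not move let the fingers close. It gives the time, the measured TCP pose, the force and the opening at its end, in the units of the state.
- observe(): the state, without advancing time (a new reading comes with each control period).
- optics.capture(name): name is "side" or "top"; returns a dict with "frame" (480x640x3 uint8, red, green, blue), "depth" (480x640 float32, m along the optical axis (not along the pixel's ray), 0 where there is no reading), "intrinsics" (3x3 intrinsics, pixels), "world_to_cam" (4x4, takes a point from world to camera coordinates). Camera axes: x right, y down, z forward; pixel columns grow to the right and rows downward; lengths in m; the calibration is good to about 2 mm. A picture is of the moment at which its call begins.
- hand_in(): hands the job in, once; it reports no verdict.
Trained networks look in the newest picture that a camera, given by its name, has taken for a name from the list of things; names that differ only in an ending like _2 or _b are one class to them, and where a whole thing is asked for, a point or a joint stands for the part that bears it (a point fixed in the world has none). Each returns a list of dicts, best first, with "conf" (0 to 1); they miss things now and then, are a little off and sometimes report something else, mostly with a low value. They report only what shows in the picture. A call takes as long as a camera call. They do not tell look-alikes from the thing itself.
- nets.spot_in(camera, target): "bbox" ([left, top, right, bottom] in pixels, round what is visible of it).
The state is a dict: "time": time; "joint_positions": joint angles; "dq": joint speeds; "joint_efforts": joint torques, N m; "position": TCP position; "ee_rot": TCP orientation; "ft_force": force on the tool from outside, world axes, zero at the start; "moment": the same for the moment, N m; "finger_gap": finger opening in m.
Only numpy, scipy, OpenCV 4.12 (cv2) and the standard library are available. Lean on these libraries where they do the work, as an engineer would, in place of code of your own. Each camera call takes 0.05 s, during which the arm holds its last target.

## Working session

There is one attempt and no reset: what is moved stays moved. The work goes in short steps, Python scripts to look and compute and a tool call to move; the robot and the scene stay as the last step left them, time stands still between calls to the robot, and variables do not carry over. Pictures are saved under pics/ and viewed, and the job is handed in when it is done.

Besides the shell and the picture viewer there is one more tool, called by a JSON object that holds its "api" and its "payload". drive_tool: Moves the arm, as the interface text tells. Its arguments: {"type":"object","properties":{"series":{"type":"array","items":{"type":"array","items":{"type":"number","minimum":-1,"maximum":1}}},"hand":{"type":"number"},"squeeze":{"type":"number"}},"required":["series"]}

```bash
mkdir -p pics; cat > h.py <<'E'
import numpy as np, cv2
from workcell import observe, optics, hand_in, nets
def snap(cam,name=None,up=1):
    d=optics.capture(cam)
    if name: cv2.imwrite(f'pics/{name}.png',cv2.cvtColor(d['frame'],cv2.COLOR_RGB2BGR))
    return d
def pts(d):
    K=d['intrinsics'];z=d['depth'];v,u=np.mgrid[:480,:640]
    P=np.stack([(u-K[0,2])*z/K[0,0],(v-K[1,2])*z/K[1,1],z,np.ones_like(z)],-1)
    W=P@np.linalg.inv(d['world_to_cam']).T
    return W[...,:3]
E
python3 - <<'E'
from h import *
s=observe();print({k:np.round(v,3) for k,v in s.items()})
for c in ['side','top']:
    d=snap(c,c+'0');print(c,d['world_to_cam'].round(3).tolist(),d['intrinsics'].tolist())
    for t in ['bar1','cup','cup_grip','timer','pan','bin','mat','lump1','bottle','tin']:
        try: print(t,[(np.round(x['bbox']).astype(int).tolist(),round(x['conf'],2)) for x in nets.spot_in(c,t)])
        except Exception as e: print(t,e)
print(observe()['time'])
E
```

```text
{'time': np.float64(0.0), 'joint_positions': array([-1.304,  0.125,  1.652,  0.   ,  1.367, -0.083]), 'dq': array([ 0.001,  0.   ,  0.001,  0.001, -0.001,  0.001]), 'joint_efforts': array([ 1.0000e-03, -4.2361e+01, -3.6545e+01, -0.0000e+00,  7.0000e-03,
        0.0000e+00]), 'position': array([ 0.223, -0.61 ,  0.255]), 'ee_rot': array([-2.573e+00,  1.800e+00,  2.000e-03]), 'ft_force': array([-0.326,  0.592, -1.186]), 'moment': array([-0.067, -0.071, -0.012]), 'finger_gap': np.float64(0.085)}
side [[0.996, -0.087, -0.003, -0.56], [-0.057, -0.622, -0.781, 0.112], [0.066, 0.778, -0.625, 1.126], [0.0, 0.0, 0.0, 1.0]] [[464.1990242141896, 0.0, 320.58997624897734], [0.0, 464.1990242141896, 246.2743239011446], [0.0, 0.0, 1.0]]
bar1 [([289, 210, 312, 225], 0.83), ([284, 194, 307, 208], 0.76), ([235, 207, 253, 227], 0.76), ([382, 198, 402, 214], 0.67), ([318, 209, 342, 224], 0.6), ([231, 187, 243, 205], 0.6), ([231, 228, 253, 250], 0.59), ([313, 195, 341, 208], 0.57)]
cup [([257, 237, 342, 286], 0.78)]
cup_grip [([252, 241, 346, 284], 0.56)]
timer [([225, 355, 253, 374], 0.81), ([255, 240, 34
[... 807 characters left out ...]
265], 0.9), ([188, 317, 217, 336], 0.87), ([169, 236, 184, 266], 0.7), ([142, 177, 258, 293], 0.7), ([191, 121, 214, 150], 0.67), ([138, 329, 169, 339], 0.65), ([215, 201, 231, 232], 0.64), ([236, 316, 269, 342], 0.63)]
cup [([287, 211, 343, 308], 0.67), ([142, 180, 256, 293], 0.52)]
cup_grip [([286, 209, 344, 309], 0.66), ([298, 242, 309, 252], 0.56)]
timer [([454, 312, 469, 330], 0.75)]
pan [([397, 187, 523, 357], 0.75)]
bin [([142, 181, 255, 291], 0.67)]
mat [([284, 210, 347, 275], 0.75)]
lump1 [([321, 231, 334, 246], 0.54), ([308, 247, 318, 263], 0.41)]
bottle [([359, 156, 389, 182], 0.74)]
tin [([267, 152, 305, 187], 0.84), ([299, 240, 312, 252], 0.42), ([309, 234, 320, 248], 0.23)]
1.1
```

View pics/top0.png

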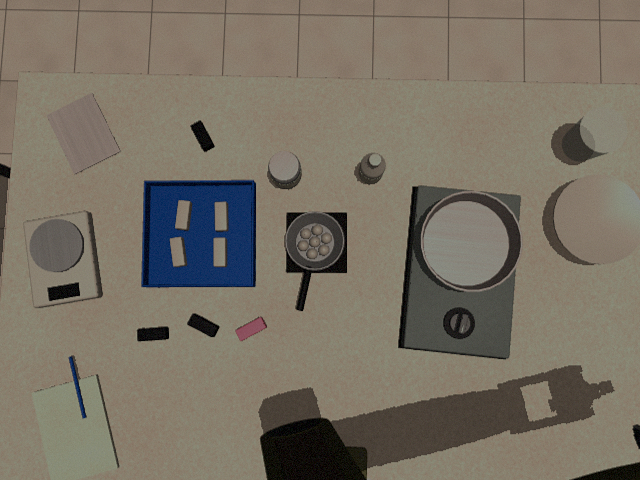

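View pics/side0.png

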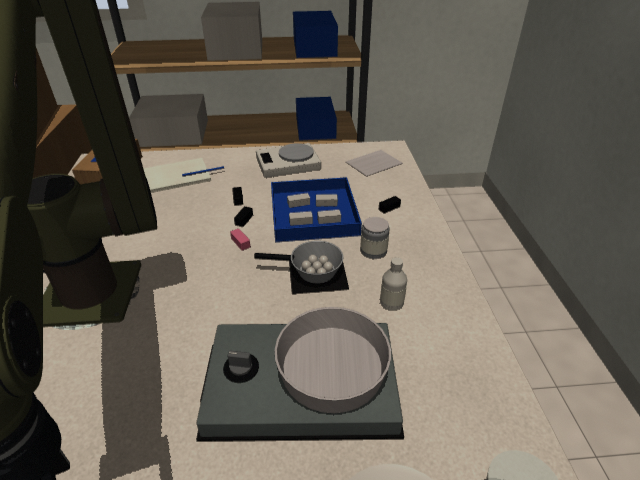

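The top view shows four white bars in the blue bin at about (183,214), (221,215), (178,251) and (220,251). The cup holds seven lumps at (315,240), with its handle pointing down to (302,308). The pan is at (468,240) and the knob at (459,322). Black and pink decoys lie outside the bin. Next I'll measure positions with depth from both views.

```bash
cat >> h.py <<'E'
def bars(d,zmin=0.005,zmax=0.13,region=None):
    W=pts(d);f=d['frame'].astype(int);hsv=cv2.cvtColor(d['frame'],cv2.COLOR_RGB2HSV)
    m=(f.min(-1)>110)&(hsv[...,1]<75)&(W[...,2]>zmin)&(W[...,2]<zmax)&(d['depth']>0)
    x0,x1,y0,y1=region
    m&=(W[...,0]>x0)&(W[...,0]<x1)&(W[...,1]>y0)&(W[...,1]<y1)
    n,l,st,c=cv2.connectedComponentsWithStats(m.astype(np.uint8),connectivity=4)
    out=[]
    for i in range(1,n):
        if st[i,4]<30: continue
        p=W[l==i]; zt=np.percentile(p[:,2],80); q=p[p[:,2]>zt-0.006]
        r=cv2.minAreaRect((q[:,:2]*1000).astype(np.float32))
        w,h=r[1];a=r[2] if w>=h else r[2]+90
        out.append((np.round(np.array(r[0])).tolist(),round(max(w,h)),round(min(w,h)),round(a%180,1),round(zt*1000,1),len(q),np.round(c[i]).tolist()))
    return out
E
python3 - <<'E'
from h import *
D={c:snap(c) for c in ['top','side']}
for c,d in D.items():
    W=pts(d);print(c)
    for b in bars(d,region=(0.3,0.75,0.08,0.4)): print(b)
    if c=='top':
        for n,(u,v) in dict(pan=(468,250),rimL=(419,240),knob=(459,322),ledge=(425,330),mat=(340,265),table=(370,250),h1=(304,283),h2=(303,292),h3=(301,304),binfloor=(200,235)).items(): print(n,W[v-1:v+2,u-1:u+2].reshape(-1,3).mean(0).round(4))
E
```

```text
top
([715.0, 104.0], 64, 48, 1.4, np.float64(91.4), 503, [281.0, 165.0])
([608.0, 321.0], 60, 16, 170.7, np.float64(35.0), 97, [184.0, 217.0])
([608.0, 240.0], 58, 21, 2.9, np.float64(35.0), 167, [222.0, 217.0])
([524.0, 332.0], 60, 17, 10.6, np.float64(35.4), 124, [179.0, 253.0])
([527.0, 240.0], 61, 23, 2.4, np.float64(34.7), 219, [220.0, 252.0])
pan [ 0.5427 -0.3116  0.055 ]
rimL [ 0.5626 -0.2054  0.0489]
knob [ 0.3865 -0.2855  0.0853]
ledge [ 0.3661 -0.22    0.0503]
mat [ 0.5053 -0.0335  0.004 ]
table [ 5.419e-01 -1.016e-01 -4.000e-04]
h1 [0.4608 0.046  0.0492]
h2 [0.441  0.0477 0.0491]
h3 [0.4147 0.0512 0.0508]
binfloor [0.5658 0.2904 0.0051]
side
([523.0, 335.0], 62, 28, 12.2, np.float64(33.1), 100, [298.0, 197.0])
([607.0, 326.0], 61, 28, 174.1, np.float64(33.2), 98, [326.0, 197.0])
([607.0, 239.0], 62, 28, 5.1, np.float64(33.4), 115, [329.0, 213.0])
([524.0, 236.0], 63, 28, 177.2, np.float64(33.2), 118, [300.0, 215.0])
([712.0, 105.0], 64, 50, 179.9, np.float64(90.6), 239, [375.0, 223.0])
```

```bash
cat >> h.py <<'E'
def dbars(d,zlo=0.02,zhi=0.05,region=(0.475,0.67,0.19,0.39)):
    W=pts(d);x0,x1,y0,y1=region
    m=(W[...,2]>zlo)&(W[...,2]<zhi)&(W[...,0]>x0)&(W[...,0]<x1)&(W[...,1]>y0)&(W[...,1]<y1)&(d['depth']>0)
    n,l,st,c=cv2.connectedComponentsWithStats(m.astype(np.uint8),connectivity=4)
    out=[]
    for i in range(1,n):
        if st[i,4]<30: continue
        q=W[l==i];r=cv2.minAreaRect((q[:,:2]*1000).astype(np.float32));w,h=r[1];a=r[2] if w>=h else r[2]+90
        out.append((np.round(np.array(r[0])).tolist(),round(max(w,h)),round(min(w,h)),round((a+90)%180-90,1),round(np.median(q[:,2])*1000,1),np.round(d['frame'][l==i].mean(0)).astype(int).tolist()))
    return out
def circ(P):
    A=np.c_[2*P,np.ones(len(P))];s=np.linalg.lstsq(A,(P**2).sum(1),rcond=None)[0];return s[:2],np.sqrt(s[2]+s[:2]@s[:2])
E
python3 - <<'E'
from h import *
D={c:snap(c) for c in ['top','side']}
for c,d in D.items():
    W=pts(d);print(c)
    for b in dbars(d): print(b)
    sel=lambda x0,x1,y0,y1,z0,z1:W[(d['depth']>0)&(W[...,0]>x0)&(W[...,0]<x1)&(W[...,1]>y0)&(W[...,1]<y1)&(W[...,2]>z0)&(W[...,2]<z1)]
    p=sel(0.4,0.75,-0.5,-0.12,0.098,0.115);print('pan rim',circ(p[:,:2]),len(p),p[:,2].max())
    p=sel(0.4,0.75,-0.5,-0.12,0.06,0.09);
    p=sel(0.33,0.44,-0.35,-0.22,0.075,0.1);r=cv2.minAreaRect((p[:,:2]*1000).astype(np.float32));print('knobtop',r,np.percentile(p[:,2],[5,50,95]),len(p))
    p=sel(0.33,0.44,-0.35,-0.22,0.055,0.1);print('knob all',circ(p[:,:2]),p[:,:2].mean(0),p.min(0),p.max(0))
    p=sel(0.47,0.66,-0.05,0.12,0.045,0.06);
    pr=p[p[:,0]>0.49];print('cup rim',circ(pr[:,:2]),len(pr),pr[:,2].max())
    p=sel(0.35,0.465,-0.0,0.12,0.03,0.06);print('handle',p.mean(0),p.min(0),p.max(0)); v=cv2.fitLine(p[:,:2].astype(np.float32),cv2.DIST_L2,0,.01,.01).ravel();print(v)
    f=d['frame'].sum(-1);m=(f<110)&(W[...,2]<0.01)&(W[...,2]>0.001)&(W[...,0]>.4)&(W[...,0]<.7)&(W[...,1]>-.1)&(W[...,1]<.15);q=W[m];print('mat',cv2.minAreaRect((q[:,:2]*1000).astype(np.float32)),np.median(q[:,2]))
E
```

```text
top
([610.0, 328.0], 67, 30, -3.7, np.float64(32.3), [123, 113, 101])
([609.0, 241.0], 67, 29, 4.1, np.float64(31.9), [124, 116, 104])
([525.0, 336.0], 67, 29, 9.2, np.float64(32.4), [123, 113, 101])
([527.0, 240.0], 66, 29, 2.2, np.float64(32.5), [124, 117, 106])
pan rim (array([ 0.55877589, -0.30493565]), np.float64(0.10412399460108267)) 948 0.11316994247564005
knobtop ((384.86651611328125, -291.48797607421875), (15.036087036132812, 41.36309814453125), 76.01504516601562) [0.08012954 0.09273483 0.09700785] 164
knob all (array([ 0.38351501, -0.28809229]), np.float64(0.02513355629056078)) [ 0.38520335 -0.2884195 ] [ 0.33065304 -0.34973515  0.05500177] [ 0.43408645 -0.22308063  0.09995883]
cup rim (array([0.55651092, 0.02620061]), np.float64(0.06214914813512604)) 511 0.05811510784933671
handle [0.43309725 0.04949115 0.04767077] [0.40145683 0.03718793 0.03938134] [0.46331315 0.06218285 0.05575554]
[ 0.9797545  -0.20020276  0.43309724  0.04949115]
mat ((590.2808227539062, 28.53592300415039), (205.22714233398438, 148.10232543945312), 1.414441466331482) 0.0041973504909536
side
([522.0, 333
[... 366 characters left out ...]
511535644531, -294.4093322753906), (15.207592010498047, 41.42802047729492), 77.61181640625) [0.07683345 0.09148412 0.0954486 ] 259
knob all (array([ 0.38335154, -0.29780995]), np.float64(0.019111080877765106)) [ 0.38348466 -0.30196446] [ 0.3509115  -0.32817078  0.05500036] [ 0.41460805 -0.26805294  0.09653461]
cup rim (array([0.55408175, 0.02379754]), np.float64(0.06260246761746209)) 337 0.054535218238654815
handle [0.43238283 0.04415203 0.0454006 ] [0.3984225  0.0343825  0.03489332] [0.46420962 0.05676024 0.05247964]
[ 0.98317856 -0.18264692  0.43238282  0.04415203]
mat ((555.8441772460938, 10.616691589355469), (137.3048095703125, 122.75471496582031), 1.3595731258392334) 0.00359273033017804
```

```bash
cat >> h.py <<'E'
from scipy.spatial.transform import Rotation as Ro
def plan(t,yaw=None):
    s=observe();R=Ro.from_rotvec(s['ee_rot']).as_matrix();p=np.array(s['position'])
    cur=np.degrees(np.arctan2(R[1,0],R[0,0]))
    print('t',round(s['time'],2),'pos',p.round(4),'yaw',round(cur,2),'tilt',np.degrees(np.arccos(-R[2,2])).round(2),'gap',round(s['finger_gap']*1000,1),'q',np.round(s['joint_positions'],2),'F',np.round(s['ft_force'],1))
    if t is None: return
    yaw=cur if yaw is None else yaw
    dt=(cur-yaw+180)%360-180
    a=np.radians(yaw);X=np.array([np.cos(a),np.sin(a),0]);Y=np.array([np.sin(a),-np.cos(a),0])
    d=np.array(t)-p
    print('turn units',round(dt/5,2),' then shift units x,y,z',np.round([d@X/.025,d@Y/.025,-d[2]/.025],2))
E
python3 - <<'E'
from h import *
plan([.609,.3275,.12],-93.7)
E
```

```text
t 1.3 pos [ 0.2227 -0.6107  0.2563] yaw -69.96 tilt 0.0 gap 85.8 q [-1.3   0.12  1.65  0.    1.37 -0.08] F [ 0.7  0.6 -0.1]
turn units 4.75  then shift units x,y,z [-38.45 -13.     5.45]
```

{"api": "drive_tool", "payload": {"series": [[0,0,0,1],[0,0,0,1],[0,0,0,1],[0,0,0,1],[0,0,0,0.75]], "hand": 60, "squeeze": 60}}

```text
time: 1.72
position: [0.2227, -0.6106, 0.2563]
ee_rot: [2.127, -2.312, -0.0]
ft_force: [-0.2, 0.2, -0.0]
finger_gap: 0.0601
```

```bash
python3 - <<'E'
from h import *
plan([.609,.3275,.12],-93.7)
E
```

```text
t 1.72 pos [ 0.2227 -0.6106  0.2563] yaw -94.78 tilt 0.0 gap 60.1 q [-1.3   0.12  1.65 -0.    1.37  0.35] F [-0.2  0.2 -0. ]
turn units -0.22  then shift units x,y,z [-38.44 -13.     5.45]
```

{"api": "drive_tool", "payload": {"series": [[-1,-0.34,0,-0.2],[-1,-0.34,0,0],[-1,-0.34,0,0],[-1,-0.34,0,0],[-1,-0.34,0,0],[-1,-0.34,0,0],[-1,-0.34,0,0],[-1,-0.34,0,0],[-1,-0.34,0,0],[-1,-0.34,0,0],[-1,-0.34,0,0],[-1,-0.34,0,0],[-1,-0.34,0,0],[-1,-0.34,0,0],[-1,-0.34,0,0],[-1,-0.34,0,0],[-1,-0.34,0,0],[-1,-0.34,0,0]]}}

```text
time: 3.22
position: [0.4122, -0.1571, 0.257]
ee_rot: [-2.132, 2.307, -0.012]
ft_force: [0.2, -1.4, -0.8]
finger_gap: 0.0598
```

```bash
python3 - <<'E'
from h import *
plan([.609,.3275,.12],-93.7)
E
```

```text
t 3.22 pos [ 0.4122 -0.1571  0.257 ] yaw -94.52 tilt 0.45 gap 59.8 q [-0.48 -0.37  2.1  -0.    1.41  1.17] F [ 0.2 -1.4 -0.8]
turn units -0.16  then shift units x,y,z [-19.85  -6.61   5.48]
```

{"api": "drive_tool", "payload": {"series": [[-1,-0.34,0,0],[-1,-0.34,0,0],[-1,-0.34,0,0],[-1,-0.34,0,0],[-1,-0.34,0.3,0],[-1,-0.34,0.3,0],[-1,-0.34,0.3,0],[-1,-0.34,0.3,0],[-1,-0.34,0.3,0],[-1,-0.34,0.3,0],[-1,-0.34,0.3,0],[-1,-0.34,0.3,0],[-1,-0.34,0.3,0],[-1,-0.34,0.3,0],[-1,-0.34,0.3,0],[-1,-0.34,0.3,0],[-1,-0.34,0.3,0],[-1,-0.34,0.3,0],[-0.5,-0.2,0.3,0],[0,0,0,0]]}}

```text
time: 4.88
position: [0.6161, 0.3209, 0.1431]
ee_rot: [-2.134, 2.293, -0.029]
ft_force: [-0.4, -0.6, -0.2]
finger_gap: 0.06
```

```bash
python3 - <<'E'
from h import *
for c in ['top','side']:
  d=snap(c,c+'1')
  for b in dbars(d): print(c,b)
plan([.609,.3275,.036],-93.7)
E
```

```text
top ([609.0, 241.0], 67, 29, 4.4, np.float64(32.0), [141, 132, 119])
top ([605.0, 316.0], 37, 12, 18.1, np.float64(31.1), [70, 63, 56])
top ([527.0, 240.0], 66, 29, 3.0, np.float64(32.1), [140, 133, 120])
side ([522.0, 331.0], 66, 34, 15.3, np.float64(30.8), [77, 73, 66])
side ([608.0, 326.0], 64, 35, -2.1, np.float64(30.4), [78, 73, 67])
side ([606.0, 238.0], 66, 34, 0.5, np.float64(31.0), [121, 114, 104])
side ([524.0, 238.0], 65, 31, 2.6, np.float64(30.8), [123, 116, 105])
t 4.98 pos [0.616  0.3191 0.1446] yaw -94.18 tilt 1.25 gap 59.8 q [ 0.41  0.3   1.65 -0.02  1.19  2.06] F [ 0.1  0.1 -0.2]
turn units -0.1  then shift units x,y,z [-0.32  0.3   4.34]
```

{"api": "drive_tool", "payload": {"series": [[-0.2,0.2,0.6,0],[-0.1,0.1,0.6,0],[0,0,0.6,0],[0,0,0.6,0],[0,0,0.4,0],[0,0,0,0]]}}

```text
time: 5.48
position: [0.6085, 0.323, 0.0704]
ee_rot: [-2.126, 2.297, -0.033]
ft_force: [-0.4, -0.1, -0.3]
finger_gap: 0.0602
```

```bash
python3 - <<'E'
from h import *
plan([.609,.3275,.036],-93.7)
E
```

```text
t 5.48 pos [0.6085 0.323  0.0704] yaw -94.43 tilt 1.35 gap 60.2 q [ 0.42  0.36  1.69 -0.02  1.07  2.07] F [-0.4 -0.1 -0.3]
turn units -0.15  then shift units x,y,z [-0.18 -0.01  1.38]
```

{"api": "drive_tool", "payload": {"series": [[-0.15,0,0.5,0],[0,0,0.5,0],[0,0,0.35,0],[0,0,0,0]]}}

```text
time: 5.82
position: [0.6091, 0.3257, 0.0334]
ee_rot: [-2.125, 2.299, -0.032]
ft_force: [-0.6, 0.1, -0.7]
finger_gap: 0.0599
```

{"api": "drive_tool", "payload": {"series": [[0,0,0,0],[0,0,0,0],[0,0,0,0],[0,0,0,0],[0,0,0,0],[0,0,0,0]], "hand": 15, "squeeze": 80}}

```text
time: 6.32
position: [0.6099, 0.3263, 0.0344]
ee_rot: [-2.124, 2.298, -0.033]
ft_force: [0.4, -0.2, -1.8]
finger_gap: 0.0265
```

{"api": "drive_tool", "payload": {"series": [[0,0,-0.5,0],[0,0,-0.8,0],[0,0,-0.8,0],[0,0,-0.8,0],[0,0,-0.8,0],[0,0,-0.8,0],[0,0,-0.8,0],[0,0,-0.8,0],[0,0,-0.4,0],[0,0,0,0]]}}

```text
time: 7.15
position: [0.6038, 0.3265, 0.2087]
ee_rot: [-2.126, 2.3, -0.032]
ft_force: [0.1, 0.3, -2.8]
finger_gap: 0.0266
```

```bash
python3 - <<'E'
from h import *
plan([.596,-.276,.2],-90)
E
```

```text
t 7.15 pos [0.6038 0.3265 0.2087] yaw -94.5 tilt 1.28 gap 26.6 q [ 0.42  0.23  1.62 -0.02  1.28  2.08] F [ 0.1  0.3 -2.8]
turn units -0.9  then shift units x,y,z [24.1   0.31  0.35]
```

{"api": "drive_tool", "payload": {"series": [[0.5,0,0,-0.4],[1,0,0,-0.4],[1,0,0,0],[1,0,0,0],[1,0,0,0],[1,0,0,0],[1,0,0,0],[1,0,0,0],[1,0,0,0],[1,0,0,0],[1,0,0,0],[1,0,0,0],[1,0,0,0],[1,0,0,0],[1,0,0,0],[1,0,0,0],[1,0,0,0],[1,0,0,0],[1,0,0,0],[1,0,0,0]]}}

```text
time: 8.82
position: [0.5877, -0.1779, 0.1906]
ee_rot: [2.219, -2.21, -0.004]
ft_force: [0.2, -0.2, -1.6]
finger_gap: 0.0265
```

```bash
python3 - <<'E'
from h import *
plan([.596,-.276,.2],-90)
E
```

```text
t 8.82 pos [ 0.5877 -0.1779  0.1906] yaw -89.76 tilt 0.57 gap 26.5 q [-0.38  0.1   1.79 -0.01  1.26  1.19] F [ 0.2 -0.2 -1.6]
turn units 0.05  then shift units x,y,z [ 3.92 -0.33 -0.38]
```

{"api": "drive_tool", "payload": {"series": [[1,-0.1,0,0],[1,-0.1,0,0],[1,-0.1,0,0],[0.7,0,0,0],[0,0,0,0],[0,0,0,0]]}}

```text
time: 9.32
position: [0.5907, -0.2787, 0.1825]
ee_rot: [2.209, -2.214, -0.02]
ft_force: [-0.4, 0.9, -2.7]
finger_gap: 0.0263
```

```bash
python3 - <<'E'
from h import *
plan([.596,-.276,.089],-90)
E
```

```text
t 9.32 pos [ 0.5907 -0.2787  0.1825] yaw -90.13 tilt 1.1 gap 26.3 q [-0.52  0.19  1.7  -0.01  1.27  1.06] F [-0.4  0.9 -2.7]
turn units -0.03  then shift units x,y,z [-0.11 -0.21  3.74]
```

{"api": "drive_tool", "payload": {"series": [[-0.1,-0.1,0.7,0],[0,0,0.7,0],[0,0,0.7,0],[0,0,0.7,0],[0,0,0.3,0],[0,0,0.3,0],[0,0,0.1,0],[0,0,0,0]]}}

```text
time: 9.98
position: [0.5906, -0.269, 0.089]
ee_rot: [2.214, -2.209, -0.028]
ft_force: [-0.5, -0.8, -2.4]
finger_gap: 0.0265
```

```bash
python3 - <<'E'
from h import *
plan([.596,-.276,.088],-90)
E
```

```text
t 9.98 pos [ 0.5906 -0.269   0.089 ] yaw -89.87 tilt 1.28 gap 26.5 q [-0.51  0.28  1.76 -0.01  1.12  1.07] F [-0.5 -0.8 -2.4]
turn units 0.03  then shift units x,y,z [ 0.28 -0.22  0.04]
```

Good enough; release with a small opening and lift.

{"api": "drive_tool", "payload": {"series": [[0.2,-0.2,0.02,0],[0,0,0.05,0],[0,0,0,0]]}}

```text
time: 10.23
position: [0.5972, -0.2745, 0.0892]
ee_rot: [2.216, -2.209, -0.023]
ft_force: [-0.3, 0.5, -1.3]
finger_gap: 0.0268
```

{"api": "drive_tool", "payload": {"series": [[0,0,0,0],[0,0,0,0],[0,0,0,0]], "hand": 42}}

```text
time: 10.48
position: [0.5995, -0.2761, 0.0929]
ee_rot: [2.216, -2.211, -0.014]
ft_force: [-0.6, 0.9, 0.5]
finger_gap: 0.0418
```

{"api": "drive_tool", "payload": {"series": [[0,0,-0.5,0],[0,0,-0.8,0],[0,0,-0.8,0],[0,0,-0.8,0],[0,0,-0.8,0],[0,0,-0.8,0],[0,0,0,0]], "hand": 60}}

```text
time: 11.07
position: [0.6017, -0.2766, 0.218]
ee_rot: [2.217, -2.213, -0.006]
ft_force: [1.4, 0.2, 1.8]
finger_gap: 0.0602
```

```bash
python3 - <<'E'
from h import *
d=snap('side','side2');plan([.608,.2395,.16],-86)
for c in ['top','side']:
  d=snap(c)
  for b in dbars(d): print(c,b)
E
```

```text
t 11.12 pos [ 0.6012 -0.2763  0.2161] yaw -89.89 tilt 0.67 gap 59.7 q [-0.51  0.18  1.66 -0.01  1.31  1.06] F [ 0.3 -0.   0. ]
turn units -0.78  then shift units x,y,z [-20.56  -1.71   2.24]
top ([609.0, 241.0], 67, 30, 3.2, np.float64(32.2), [148, 138, 124])
top ([526.0, 336.0], 66, 29, 9.3, np.float64(32.2), [146, 135, 120])
top ([527.0, 240.0], 66, 29, 2.4, np.float64(32.0), [146, 139, 125])
side ([522.0, 332.0], 66, 35, 9.2, np.float64(30.7), [143, 135, 124])
side ([603.0, 238.0], 59, 34, 4.7, np.float64(31.2), [144, 136, 125])
side ([524.0, 238.0], 65, 34, 6.7, np.float64(30.9), [147, 139, 128])
```

View pics/side2.png

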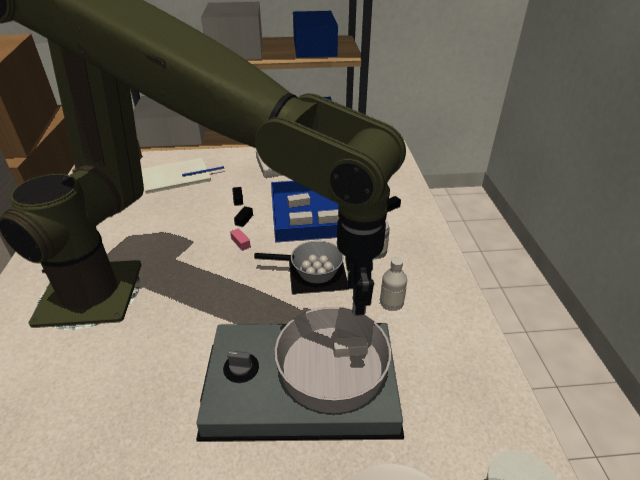

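The first bar now lies in the pan, at about (350,347) in the side view. Next is the bar at (0.608, 0.240).

{"api": "drive_tool", "payload": {"series": [[-0.5,0,0,-0.5],[-1,0,0,-0.25],[-1,-0.1,0,0],[-1,-0.1,0,0],[-1,-0.1,0,0],[-1,-0.1,0,0],[-1,-0.1,0,0],[-1,-0.1,0,0],[-1,-0.1,0.1,0],[-1,-0.1,0.1,0],[-1,-0.1,0.1,0],[-1,-0.1,0.1,0],[-1,-0.1,0.2,0],[-1,-0.1,0.2,0],[-1,-0.1,0.2,0],[-1,-0.1,0.2,0],[-1,-0.1,0.2,0],[-1,-0.1,0.2,0],[-0.8,-0.1,0.2,0],[-0.4,0,0,0]]}}

```text
time: 12.88
position: [0.5837, 0.2147, 0.1197]
ee_rot: [2.247, -2.11, -0.109]
ft_force: [-1.1, -1.0, 0.6]
finger_gap: 0.0602
```

{"api": "drive_tool", "payload": {"series": [[0,0,0,0],[0,0,0,0]]}}

```text
time: 13.05
position: [0.5811, 0.2159, 0.1162]
ee_rot: [2.246, -2.103, -0.114]
ft_force: [0.6, 0.3, -0.6]
finger_gap: 0.0603
```

```bash
python3 - <<'E'
from h import *
plan([.608,.2395,.034],-86)
E
```

```text
t 13.05 pos [0.5811 0.2159 0.1162] yaw -86.25 tilt 5.57 gap 60.3 q [0.26 0.23 1.78 0.03 1.23 1.75] F [ 0.6  0.3 -0.6]
turn units -0.05  then shift units x,y,z [-0.87 -1.14  3.29]
```

```bash
cat >> h.py <<'E'
def tilt():
    s=observe();R=Ro.from_rotvec(s['ee_rot']).as_matrix();q=s['joint_positions']
    print('toolz',np.degrees(R[:2,2]).round(2),'pitchsum',np.degrees(q[1]+q[2]+q[4]-np.pi).round(2),'q4',np.degrees(q[3]).round(2))
E
python3 - <<'E'
from h import *
tilt()
E
```

```text
toolz [-5.55  0.26] pitchsum 5.32 q4 1.77
```

{"api": "drive_tool", "payload": {"series": [[0,0,-1,0],[0,0,-1,0],[0,0,0,0]]}}

```text
time: 13.3
position: [0.5837, 0.212, 0.1632]
ee_rot: [2.237, -2.099, -0.12]
ft_force: [1.2, 0.1, 1.8]
finger_gap: 0.06
```

```bash
python3 - <<'E'
from h import *
tilt();plan([.608,.2395,.034],-86)
E
```

```text
toolz [-6.05  0.07] pitchsum 5.86 q4 1.63
t 13.3 pos [0.5837 0.212  0.1632] yaw -86.37 tilt 6.07 gap 60.0 q [0.25 0.19 1.74 0.03 1.31 1.75] F [1.2 0.1 1.8]
turn units -0.07  then shift units x,y,z [-1.03 -1.05  5.17]
```

{"api": "drive_tool", "payload": {"series": [[0,-1,0,0],[0,0,0,0]]}}

```text
time: 13.47
position: [0.6088, 0.2109, 0.1608]
ee_rot: [2.235, -2.102, -0.118]
ft_force: [-1.3, -1.0, -0.7]
finger_gap: 0.0604
```

```bash
python3 - <<'E'
from h import *
tilt();plan([.608,.2395,.034],-86)
E
```

```text
toolz [-6.    0.05] pitchsum 5.83 q4 1.53
t 13.47 pos [0.6088 0.2109 0.1608] yaw -86.5 tilt 6.01 gap 60.4 q [0.24 0.24 1.69 0.03 1.32 1.74] F [-1.3 -1.  -0.7]
turn units -0.1  then shift units x,y,z [-1.14 -0.05  5.07]
```

{"api": "drive_tool", "payload": {"series": [[-1,0,0,0],[-1,0,0,0],[-1,0,0,0],[-1,0,0,0],[-1,0,0,0],[0,0,0,0]]}}

```text
time: 13.97
position: [0.602, 0.3301, 0.1571]
ee_rot: [2.216, -2.113, -0.12]
ft_force: [0.1, -0.2, 0.5]
finger_gap: 0.0601
```

```bash
python3 - <<'E'
from h import *
tilt();plan([.608,.2395,.034],-86)
E
```

```text
toolz [-6.29 -0.09] pitchsum 5.84 q4 2.49
t 13.97 pos [0.602  0.3301 0.1571] yaw -87.29 tilt 6.31 gap 60.1 q [0.41 0.33 1.59 0.04 1.33 1.92] F [ 0.1 -0.2  0.5]
turn units -0.26  then shift units x,y,z [3.63 0.01 4.92]
```

{"api": "drive_tool", "payload": {"series": [[1,0,0,0],[1,0,0,0],[1,0,0,0],[1,0,0,0],[1,0,0,0],[0,0,0,0]]}}

```text
time: 14.47
position: [0.6049, 0.1958, 0.1516]
ee_rot: [2.212, -2.106, -0.122]
ft_force: [-0.0, -0.3, -0.7]
finger_gap: 0.0601
```

```bash
python3 - <<'E'
from h import *
tilt();plan([.608,.2395,.034],-86)
E
```

```text
toolz [-6.65 -0.37] pitchsum 6.59 q4 1.14
t 14.47 pos [0.6049 0.1958 0.1516] yaw -87.17 tilt 6.68 gap 60.1 q [0.22 0.24 1.71 0.02 1.31 1.74] F [-0.  -0.3 -0.7]
turn units -0.23  then shift units x,y,z [-1.74 -0.25  4.7 ]
```

{"api": "drive_tool", "payload": {"series": [[0,1,0,0],[0,1,0,0],[0,1,0,0],[0,1,0,0],[0,1,0,0],[0,0,0,0]]}}

```text
time: 14.97
position: [0.4741, 0.1811, 0.1612]
ee_rot: [2.194, -2.115, -0.128]
ft_force: [0.3, 0.2, 0.2]
finger_gap: 0.0601
```

```bash
python3 - <<'E'
from h import *
tilt();plan([.608,.2395,.034],-86)
E
```

```text
toolz [-7.08 -0.44] pitchsum 7.0 q4 1.35
t 14.97 pos [0.4741 0.1811 0.1612] yaw -87.91 tilt 7.11 gap 60.1 q [ 0.25 -0.04  1.99  0.02  1.32  1.77] F [0.3 0.2 0.2]
turn units -0.38  then shift units x,y,z [-1.96 -5.51  5.09]
```

{"api": "drive_tool", "payload": {"series": [[0,-1,0,0],[0,-1,0,0],[0,-1,0,0],[0,-1,0,0],[0,-1,0,0],[0,0,0,0]]}}

```text
time: 15.47
position: [0.6001, 0.1818, 0.1428]
ee_rot: [2.191, -2.118, -0.127]
ft_force: [-1.3, 0.3, -0.0]
finger_gap: 0.0599
```

```bash
python3 - <<'E'
from h import *
tilt();plan([.608,.2395,.034],-86)
E
```

```text
toolz [-7.07 -0.47] pitchsum 7.04 q4 0.99
t 15.47 pos [0.6001 0.1818 0.1428] yaw -88.05 tilt 7.1 gap 59.9 q [0.2  0.23 1.73 0.02 1.3  1.73] F [-1.3  0.3 -0. ]
turn units -0.41  then shift units x,y,z [-2.28 -0.48  4.35]
```

{"api": "drive_tool", "payload": {"series": [[0,0,0,0],[0,0,0,0],[0,0,0,0],[0,0,0,0],[0,0,0,0],[0,0,0,0],[0,0,0,0],[0,0,0,0],[0,0,0,0],[0,0,0,0],[0,0,0,0],[0,0,0,0]]}}

```text
time: 16.47
position: [0.5972, 0.1805, 0.1422]
ee_rot: [2.188, -2.118, -0.129]
ft_force: [0.2, 0.3, -0.0]
finger_gap: 0.0599
```

```bash
python3 - <<'E'
from h import *
tilt();plan([.608,.2395,.034],-86)
E
```

```text
toolz [-7.2  -0.49] pitchsum 7.17 q4 0.99
t 16.47 pos [0.5972 0.1805 0.1422] yaw -88.1 tilt 7.23 gap 59.9 q [0.2  0.23 1.74 0.02 1.3  1.73] F [ 0.2  0.3 -0. ]
turn units -0.42  then shift units x,y,z [-2.33 -0.59  4.33]
```

{"api": "drive_tool", "payload": {"series": [[0,0,0,1],[0,0,0,1],[0,0,0,1],[0,0,0,1],[0,0,0,1],[0,0,0,1],[0,0,0,0]]}}

```text
time: 17.05
position: [0.5975, 0.1805, 0.1421]
ee_rot: [1.523, -2.616, -0.085]
ft_force: [0.2, -0.3, -0.0]
finger_gap: 0.0601
```

```bash
python3 - <<'E'
from h import *
tilt();plan([.608,.2395,.034],-86)
E
```

```text
toolz [-7.2  -0.49] pitchsum 7.17 q4 0.99
t 17.05 pos [0.5975 0.1805 0.1421] yaw -119.36 tilt 7.23 gap 60.1 q [0.2  0.23 1.73 0.02 1.3  2.28] F [ 0.2 -0.3 -0. ]
turn units -6.67  then shift units x,y,z [-2.32 -0.58  4.32]
```

{"api": "drive_tool", "payload": {"series": [[0,0,0,-1],[0,0,0,-1],[0,0,0,-1],[0,0,0,-1],[0,0,0,-1],[0,0,0,-1],[0,0,0,0]]}}

```text
time: 17.63
position: [0.5977, 0.1805, 0.1419]
ee_rot: [2.206, -2.099, -0.13]
ft_force: [-0.1, -0.4, 0.1]
finger_gap: 0.0601
```

```bash
python3 - <<'E'
from h import *
tilt();plan([.608,.2395,.034],-86)
E
```

```text
toolz [-7.21 -0.5 ] pitchsum 7.19 q4 0.99
t 17.63 pos [0.5977 0.1805 0.1419] yaw -87.15 tilt 7.25 gap 60.1 q [0.2  0.23 1.73 0.02 1.3  1.72] F [-0.1 -0.4  0.1]
turn units -0.23  then shift units x,y,z [-2.32 -0.58  4.32]
```

{"api": "drive_tool", "payload": {"series": [[-0.25,-0.06,0,0],[-0.25,-0.06,0,0],[-0.25,-0.06,0,0],[-0.25,-0.06,0,0],[-0.25,-0.06,0,0],[-0.25,-0.06,0,0],[-0.25,-0.06,0,0],[-0.25,-0.06,0,0],[-0.25,-0.06,0,0],[0,0,0,0]]}}

```text
time: 18.47
position: [0.6096, 0.2447, 0.1397]
ee_rot: [2.204, -2.103, -0.131]
ft_force: [0.3, 0.1, 0.5]
finger_gap: 0.0597
```

```bash
python3 - <<'E'
from h import *
tilt();plan([.608,.2395,.034],-86)
E
```

```text
toolz [-7.2  -0.46] pitchsum 7.06 q4 1.67
t 18.47 pos [0.6096 0.2447 0.1397] yaw -87.3 tilt 7.24 gap 59.7 q [0.29 0.3  1.66 0.03 1.31 1.8 ] F [0.3 0.1 0.5]
turn units -0.26  then shift units x,y,z [0.2  0.08 4.23]
```

{"api": "drive_tool", "payload": {"series": [[0,0,-1,0],[0,0,-1,0],[0,0,-1,0],[0,0,-1,0],[0,0,-1,0],[0,0,0,0]]}}

```text
time: 18.97
position: [0.6239, 0.2461, 0.2642]
ee_rot: [2.198, -2.095, -0.136]
ft_force: [0.4, 0.9, 1.6]
finger_gap: 0.0595
```

```bash
python3 - <<'E'
from h import *
tilt();plan([.608,.2395,.034],-86)
E
```

```text
toolz [-7.72 -0.69] pitchsum 7.63 q4 1.52
t 18.97 pos [0.6239 0.2461 0.2642] yaw -87.24 tilt 7.78 gap 59.5 q [0.29 0.24 1.51 0.03 1.53 1.81] F [0.4 0.9 1.6]
turn units -0.25  then shift units x,y,z [0.22 0.65 9.21]
```

{"api": "drive_tool", "payload": {"series": [[0,0,1,0],[0,0,1,0],[0,0,1,0],[0,0,1,0],[0,0,1,0],[0,0,0,0]]}}

```text
time: 19.47
position: [0.6104, 0.245, 0.1413]
ee_rot: [2.205, -2.105, -0.125]
ft_force: [-2.4, -0.0, -2.0]
finger_gap: 0.0601
```

```bash
python3 - <<'E'
from h import *
tilt();plan([.608,.2395,.034],-86)
E
```

```text
toolz [-6.98 -0.51] pitchsum 6.85 q4 1.56
t 19.47 pos [0.6104 0.245  0.1413] yaw -87.31 tilt 7.01 gap 60.1 q [0.29 0.29 1.66 0.03 1.31 1.81] F [-2.4 -0.  -2. ]
turn units -0.26  then shift units x,y,z [0.21 0.11 4.29]
```

```bash
cat >> h.py <<'E'
def plan(t,yaw=None):
    s=observe();R=Ro.from_rotvec(s['ee_rot']).as_matrix();p=np.array(s['position'])
    cur=np.degrees(np.arctan2(R[1,0],R[0,0]))
    print('t',round(s['time'],2),'pos',p.round(4),'yaw',round(cur,2),'toolz',np.degrees(R[:2,2]).round(2),'gap',round(s['finger_gap']*1000,1),'q1,6',np.round(s['joint_positions'],2)[[0,5]],'F',np.round(s['ft_force'],1))
    if t is None: return
    yaw=cur if yaw is None else yaw
    dt=(cur-yaw+180)%360-180
    R=R@Ro.from_rotvec([0,0,np.radians(dt)]).as_matrix()
    d=np.array(t)-p
    print('turn units',round(dt/5,2),' then shift units x,y,z',np.round(R.T@d/.025,2))
E
python3 - <<'E'
from h import *
plan([.608,.2395,.034],-86)
E
```

```text
t 19.47 pos [0.6104 0.245  0.1413] yaw -87.31 toolz [-6.98 -0.51] gap 60.1 q1,6 [0.29 1.81] F [-2.4 -0.  -2. ]
turn units -0.26  then shift units x,y,z [ 0.21 -0.41  4.28]
```

{"api": "drive_tool", "payload": {"series": [[0.1,-0.2,0.8,-0.2],[0.1,-0.2,0.8,0],[0,0,0.8,0],[0,0,0.6,0],[0,0,0.4,0],[0,0,0,0]]}}

```text
time: 19.97
position: [0.6122, 0.2397, 0.056]
ee_rot: [2.226, -2.087, -0.124]
ft_force: [-1.3, 0.7, 0.3]
finger_gap: 0.0601
```

```bash
python3 - <<'E'
from h import *
plan([.608,.2395,.034],-86)
E
```

```text
t 19.97 pos [0.6122 0.2397 0.056 ] yaw -86.29 toolz [-6.81 -0.49] gap 60.1 q1,6 [0.28 1.78] F [-1.3  0.7  0.3]
turn units -0.06  then shift units x,y,z [-0.    0.06  0.89]
```

{"api": "drive_tool", "payload": {"series": [[0,0,0.4,0],[0,0,0.3,0],[0,0,0.15,0],[0,0,0,0]]}}

```text
time: 20.3
position: [0.6119, 0.2403, 0.0368]
ee_rot: [2.23, -2.09, -0.12]
ft_force: [-0.1, -0.4, 0.4]
finger_gap: 0.0597
```

{"api": "drive_tool", "payload": {"series": [[0,0,0,0],[0,0,0,0],[0,0,0,0],[0,0,0,0],[0,0,0,0],[0,0,0,0]], "hand": 15}}

```text
time: 20.8
position: [0.6135, 0.2408, 0.0394]
ee_rot: [2.233, -2.092, -0.117]
ft_force: [-0.1, 0.9, -1.3]
finger_gap: 0.0262
```

{"api": "drive_tool", "payload": {"series": [[0,0,-0.4,0],[0,0,-0.6,0],[0,0,-0.6,0],[0,0,-0.6,0],[0,0,-0.6,0],[0,0,-0.6,0],[0,0,-0.6,0],[0,0,-0.6,0],[0,0,-0.6,0],[0,0,-0.4,0],[0,0,0,0]]}}

```text
time: 21.72
position: [0.6307, 0.2417, 0.1968]
ee_rot: [2.236, -2.095, -0.112]
ft_force: [1.1, 0.1, -1.1]
finger_gap: 0.0262
```

```bash
python3 - <<'E'
from h import *
plan([.596,-.337,.19],-90)
E
```

```text
t 21.72 pos [0.6307 0.2417 0.1968] yaw -86.28 toolz [-6.   -0.27] gap 26.2 q1,6 [0.28 1.78] F [ 1.1  0.1 -1.1]
turn units 0.74  then shift units x,y,z [23.15  1.35  0.53]
```

{"api": "drive_tool", "payload": {"series": [[0.4,0,0,0.4],[0.7,0,0,0.3],[0.7,0.04,0,0],[0.7,0.04,0,0],[0.7,0.04,0,0],[0.7,0.04,0,0],[0.7,0.04,0,0],[0.7,0.04,0,0],[0.7,0.04,0,0],[0.7,0.04,0,0],[0.7,0.04,0,0],[0.7,0.04,0,0],[0.7,0.04,0,0],[0.7,0.04,0,0],[0.7,0.04,0,0],[0.7,0.04,0,0],[0.7,0.04,0,0],[0.7,0.04,0,0],[0.7,0.04,0,0],[0.7,0.04,0,0]]}}

```text
time: 23.38
position: [0.5855, -0.1459, 0.1769]
ee_rot: [2.113, -2.166, -0.154]
ft_force: [0.3, -0.4, -1.9]
finger_gap: 0.0264
```

```bash
python3 - <<'E'
from h import *
plan([.596,-.337,.19],-90)
E
```

```text
t 23.38 pos [ 0.5855 -0.1459  0.1769] yaw -91.38 toolz [-8.62 -0.31] gap 26.4 q1,6 [-0.31  1.3 ] F [ 0.3 -0.4 -1.9]
turn units -0.28  then shift units x,y,z [ 7.65 -0.34 -0.54]
```

{"api": "drive_tool", "payload": {"series": [[0.6,-0.03,-0.1,-0.2],[0.6,-0.03,-0.1,0],[0.6,-0.03,-0.1,0],[0.6,-0.03,-0.1,0],[0.6,-0.03,-0.1,0],[0.6,-0.03,-0.1,0],[0.6,-0.03,-0.1,0],[0.6,-0.03,-0.1,0],[0.6,-0.03,-0.1,0],[0.6,-0.03,-0.1,0],[0.6,0,0,0],[0.5,0,0,0],[0.2,0,0,0],[0,0,0,0]]}}

```text
time: 24.55
position: [0.5818, -0.3556, 0.1934]
ee_rot: [2.111, -2.155, -0.179]
ft_force: [-0.3, 0.4, -1.3]
finger_gap: 0.0261
```

```bash
python3 - <<'E'
from h import *
plan([.596,-.337,.095],-90)
E
```

```text
t 24.55 pos [ 0.5818 -0.3556  0.1934] yaw -91.17 toolz [-9.57  0.06] gap 26.1 q1,6 [-0.59  1.02] F [-0.3  0.4 -1.3]
turn units -0.23  then shift units x,y,z [-0.74 -1.22  3.79]
```

{"api": "drive_tool", "payload": {"series": [[-0.3,-0.5,0.5,-0.2],[-0.3,-0.4,0.8,0],[-0.1,-0.3,0.8,0],[0,0,0.8,0],[0,0,0.4,0],[0,0,0.2,0],[0,0,0,0]]}}

```text
time: 25.13
position: [0.6007, -0.3318, 0.0953]
ee_rot: [2.141, -2.131, -0.183]
ft_force: [0.0, 0.5, -1.4]
finger_gap: 0.0262
```

```bash
python3 - <<'E'
from h import *
plan([.596,-.337,.093],-90)
E
```

```text
t 25.13 pos [ 0.6007 -0.3318  0.0953] yaw -89.76 toolz [-9.51  0.21] gap 26.2 q1,6 [-0.55  1.04] F [ 0.   0.5 -1.4]
turn units 0.05  then shift units x,y,z [0.21 0.17 0.12]
```

{"api": "drive_tool", "payload": {"series": [[0.2,0.1,0.05,0],[0,0,0.05,0],[0,0,0,0]]}}

```text
time: 25.38
position: [0.5986, -0.3368, 0.0943]
ee_rot: [2.143, -2.13, -0.181]
ft_force: [-0.3, 0.1, -2.4]
finger_gap: 0.0266
```

{"api": "drive_tool", "payload": {"series": [[0,0,0,0],[0,0,0,0],[0,0,0,0]], "hand": 40}}

```text
time: 25.63
position: [0.6003, -0.3386, 0.0986]
ee_rot: [2.143, -2.133, -0.171]
ft_force: [-0.3, 0.2, 0.8]
finger_gap: 0.04
```

{"api": "drive_tool", "payload": {"series": [[0,0,-0.3,0],[0,0,-0.3,0],[0,0,-0.3,0],[0,0,-0.3,0],[0,0,-0.3,0],[0,0,-0.3,0],[0,0,-0.3,0],[0,0,-0.3,0],[0,0,-0.3,0],[0,0,-0.3,0],[0,0,-0.3,0],[0,0,-0.3,0],[0,0,-0.3,0],[0,0,-0.3,0],[0,0,-0.3,0],[0,0,-0.3,0],[0,0,-0.3,0],[0,0,-0.3,0],[0,0,-0.3,0],[0,0,0,0]], "hand": 60}}

```text
time: 27.3
position: [0.6266, -0.3392, 0.2598]
ee_rot: [2.144, -2.135, -0.16]
ft_force: [0.1, 0.5, 1.2]
finger_gap: 0.0596
```

```bash
python3 - <<'E'
from h import *
plan([.523,.334,.2],-81)
for c in ['top','side']:
  d=snap(c,c+'3')
  for b in dbars(d): print(c,b)
E
```

```text
t 27.3 pos [ 0.6266 -0.3392  0.2598] yaw -89.73 toolz [-8.75 -0.25] gap 59.6 q1,6 [-0.54  1.03] F [0.1 0.5 1.2]
turn units -1.75  then shift units x,y,z [-27.19  -0.51   2.88]
top ([525.0, 336.0], 66, 29, 10.2, np.float64(31.9), [148, 136, 122])
top ([527.0, 240.0], 66, 29, 1.9, np.float64(32.4), [148, 141, 127])
side ([522.0, 332.0], 65, 38, 11.1, np.float64(30.7), [153, 145, 133])
side ([524.0, 237.0], 65, 30, 5.9, np.float64(31.3), [158, 150, 138])
```

View pics/side3.png

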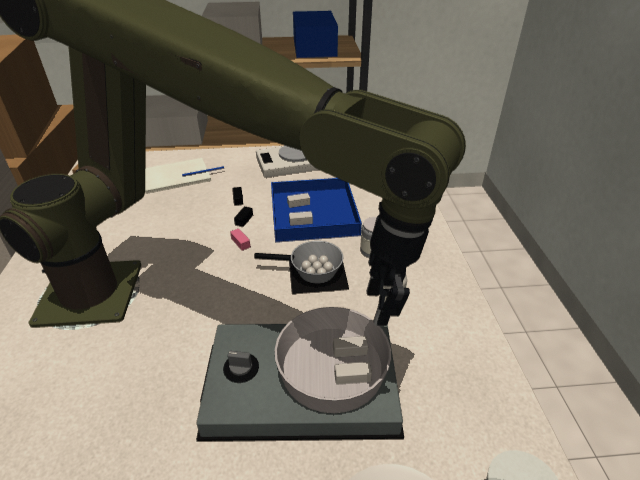

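{"api": "drive_tool", "payload": {"series": [[-0.3,0,0.05,-0.5],[-0.5,0,0.05,-0.5],[-0.5,0,0.05,-0.5],[-0.5,0,0.05,-0.25],[-0.5,0,0.05,0],[-0.5,0,0.05,0],[-0.5,0,0.05,0],[-0.5,0,0.05,0],[-0.5,0,0.05,0],[-0.5,0,0.05,0],[-0.5,0,0.05,0],[-0.5,0,0.05,0],[-0.5,0,0.05,0],[-0.5,0,0.05,0],[-0.5,0,0.05,0],[-0.5,0,0.05,0],[-0.5,0,0.05,0],[-0.5,0,0.05,0],[-0.5,0,0.05,0],[-0.5,0,0.05,0]]}}

```text
time: 29.07
position: [0.5808, -0.0759, 0.2325]
ee_rot: [2.306, -1.967, -0.186]
ft_force: [0.7, -0.8, -0.1]
finger_gap: 0.0599
```

{"api": "drive_tool", "payload": {"series": [[-0.5,0,0.05,0],[-0.5,0,0.05,0],[-0.5,0,0.05,0],[-0.5,0,0.05,0],[-0.5,0,0.05,0],[-0.5,0,0.05,0],[-0.5,0,0.05,0],[-0.5,0,0.05,0],[-0.5,0,0.05,0],[-0.5,0,0.05,0],[-0.5,0,0.05,0],[-0.5,0,0.05,0],[-0.5,0,0.05,0],[-0.5,0,0.05,0],[-0.5,0,0.05,0],[-0.5,0,0.05,0],[-0.5,0,0.05,0],[-0.5,0,0.05,0],[-0.5,0,0.05,0],[-0.5,0,0.05,0]]}}

```text
time: 30.73
position: [0.5324, 0.1983, 0.2121]
ee_rot: [2.307, -1.967, -0.185]
ft_force: [0.5, 0.6, 0.5]
finger_gap: 0.0603
```

```bash
python3 - <<'E'
from h import *
plan([.523,.334,.2],-81)
E
```

```text
t 30.73 pos [0.5324 0.1983 0.2121] yaw -81.03 toolz [-9.16 -0.02] gap 60.3 q1,6 [0.24 1.65] F [0.5 0.6 0.5]
turn units -0.01  then shift units x,y,z [-5.41 -0.57  0.54]
```

Slower moves barely drift. I'll continue onto the bar with a fast descent, which should shed some tilt.

{"api": "drive_tool", "payload": {"series": [[-0.5,-0.1,0.05,0],[-0.5,-0.1,0.05,0],[-0.5,-0.1,0.05,0],[-0.5,-0.1,0,0],[-0.5,-0.1,0,0],[-0.5,-0.1,0,0],[-0.5,-0.1,0,0],[-0.5,0,0,0],[-0.5,0,0,0],[-0.4,0,0,0],[-0.2,0,0,0],[0,0,0,0]]}}

```text
time: 31.73
position: [0.5279, 0.3442, 0.2078]
ee_rot: [2.309, -1.964, -0.186]
ft_force: [0.2, -0.0, 0.1]
finger_gap: 0.0601
```

```bash
python3 - <<'E'
from h import *
plan([.523,.334,.037],-81)
E
```

```text
t 31.73 pos [0.5279 0.3442 0.2078] yaw -80.88 toolz [-9.18 -0.03] gap 60.1 q1,6 [0.46 1.86] F [ 0.2 -0.   0.1]
turn units 0.02  then shift units x,y,z [ 0.54 -0.83  6.78]
```

{"api": "drive_tool", "payload": {"series": [[0.25,-0.3,0.6,0],[0.25,-0.3,0.9,0],[0,-0.2,1,0],[0,0,1,0],[0,0,1,0],[0,0,0.8,0],[0,0,0.4,0],[0,0,0,0]]}}

```text
time: 32.4
position: [0.5299, 0.3283, 0.0532]
ee_rot: [2.306, -1.97, -0.179]
ft_force: [-0.1, -0.4, -0.4]
finger_gap: 0.0597
```

```bash
python3 - <<'E'
from h import *
plan([.523,.334,.036],-81)
E
```

```text
t 32.4 pos [0.5299 0.3283 0.0532] yaw -81.11 toolz [-8.97 -0.12] gap 59.7 q1,6 [0.44 1.82] F [-0.1 -0.4 -0.4]
turn units -0.02  then shift units x,y,z [-0.25  0.13  0.72]
```

{"api": "drive_tool", "payload": {"series": [[-0.15,0.1,0.3,0],[-0.1,0,0.2,0],[0,0,0.15,0],[0,0,0,0]]}}

```text
time: 32.73
position: [0.5252, 0.3338, 0.0375]
ee_rot: [2.306, -1.973, -0.178]
ft_force: [-0.5, -0.1, 0.2]
finger_gap: 0.0602
```

{"api": "drive_tool", "payload": {"series": [[0,0,0,0],[0,0,0,0],[0,0,0,0],[0,0,0,0],[0,0,0,0],[0,0,0,0]], "hand": 15}}

```text
time: 33.23
position: [0.5277, 0.3353, 0.0415]
ee_rot: [2.312, -1.976, -0.173]
ft_force: [0.3, 0.5, -0.7]
finger_gap: 0.0263
```

{"api": "drive_tool", "payload": {"series": [[0,0,-0.3,0],[0,0,-0.4,0],[0,0,-0.4,0],[0,0,-0.4,0],[0,0,-0.4,0],[0,0,-0.4,0],[0,0,-0.4,0],[0,0,-0.4,0],[0,0,-0.4,0],[0,0,-0.4,0],[0,0,-0.4,0],[0,0,-0.4,0],[0,0,-0.4,0],[0,0,-0.4,0],[0,0,-0.4,0],[0,0,-0.4,0],[0,0,-0.2,0],[0,0,0,0]]}}

```text
time: 34.73
position: [0.5548, 0.335, 0.2219]
ee_rot: [2.314, -1.978, -0.171]
ft_force: [0.3, 0.5, -1.7]
finger_gap: 0.0262
```

```bash
python3 - <<'E'
from h import *
plan([.519,-.337,.19],-90)
E
```

```text
t 34.73 pos [0.5548 0.335  0.2219] yaw -81.16 toolz [-8.3   0.15] gap 26.2 q1,6 [0.44 1.84] F [ 0.3  0.5 -1.7]
turn units 1.77  then shift units x,y,z [26.88  1.29  1.4 ]
```

{"api": "drive_tool", "payload": {"series": [[0.3,0,0,0.5],[0.5,0,0,0.5],[0.5,0,0,0.5],[0.5,0,0,0.2],[0.5,0.02,0,0],[0.5,0.02,0,0],[0.5,0.02,0,0],[0.5,0.02,0,0],[0.5,0.02,0,0],[0.5,0.02,0,0],[0.5,0.02,0,0],[0.5,0.02,0,0],[0.5,0.02,0,0],[0.5,0.02,0,0],[0.5,0.02,0,0],[0.5,0.02,0,0],[0.5,0.02,0,0],[0.5,0.02,0,0],[0.5,0.02,0,0],[0.5,0.02,0,0]]}}

```text
time: 36.4
position: [0.5491, 0.0692, 0.2203]
ee_rot: [2.153, -2.138, -0.162]
ft_force: [0.1, 0.1, -2.0]
finger_gap: 0.0265
```

{"api": "drive_tool", "payload": {"series": [[0.5,0.02,0,0],[0.5,0.02,0,0],[0.5,0.02,0,0],[0.5,0.02,0,0],[0.5,0.02,0,0],[0.5,0.02,0,0],[0.5,0.02,0,0],[0.5,0.02,0,0],[0.5,0.02,0,0],[0.5,0.02,0,0],[0.5,0.02,0,0],[0.5,0.02,0,0],[0.5,0.02,0,0],[0.5,0.02,0,0],[0.5,0.02,0,0],[0.5,0.02,0,0],[0.5,0.02,0,0],[0.5,0.02,0,0],[0.5,0.02,0,0],[0.5,0.02,0,0]]}}

```text
time: 38.07
position: [0.5392, -0.2086, 0.2208]
ee_rot: [2.153, -2.139, -0.163]
ft_force: [0.3, 0.8, -1.9]
finger_gap: 0.0263
```

```bash
python3 - <<'E'
from h import *
plan([.519,-.337,.19],-90)
E
```

```text
t 38.07 pos [ 0.5392 -0.2086  0.2208] yaw -89.64 toolz [-8.45  0.15] gap 26.3 q1,6 [-0.44  1.14] F [ 0.3  0.8 -1.9]
turn units 0.07  then shift units x,y,z [5.14 0.62 1.33]
```

{"api": "drive_tool", "payload": {"series": [[0.5,0.06,0,0],[0.5,0.06,0,0],[0.5,0.06,0,0],[0.5,0.06,0,0],[0.5,0.06,0.1,0],[0.5,0.06,0.1,0],[0.5,0.06,0.2,0],[0.5,0.06,0.3,0],[0.4,0.06,0.4,0],[0.2,0.06,0.4,0],[0,0,0,0]]}}

```text
time: 38.98
position: [0.5165, -0.3392, 0.1812]
ee_rot: [2.15, -2.142, -0.164]
ft_force: [-0.1, 0.1, -2.6]
finger_gap: 0.0264
```

```bash
python3 - <<'E'
from h import *
plan([.519,-.337,.0955],-90)
E
```

```text
t 38.98 pos [ 0.5165 -0.3392  0.1812] yaw -89.79 toolz [-8.48  0.19] gap 26.4 q1,6 [-0.63  0.96] F [-0.1  0.1 -2.6]
turn units 0.04  then shift units x,y,z [-0.07 -0.61  3.38]
```

{"api": "drive_tool", "payload": {"series": [[0,-0.2,0.5,0],[0,-0.2,0.6,0],[0,-0.2,0.6,0],[0,0,0.6,0],[0,0,0.5,0],[0,0,0.3,0],[0,0,0.1,0],[0,0,0,0]]}}

```text
time: 39.65
position: [0.5205, -0.3357, 0.0914]
ee_rot: [2.154, -2.139, -0.168]
ft_force: [-1.7, -1.1, 5.6]
finger_gap: 0.0259
```

```bash
python3 - <<'E'
from h import *
plan([.519,-.337,.0945],-90)
E
```

```text
t 39.65 pos [ 0.5205 -0.3357  0.0914] yaw -89.63 toolz [-8.55  0.32] gap 25.9 q1,6 [-0.63  0.97] F [-1.7 -1.1  5.6]
turn units 0.07  then shift units x,y,z [ 0.05  0.08 -0.12]
```

Contact force is up 5.6 N, so the bar is on the floor. Release it.

{"api": "drive_tool", "payload": {"series": [[0,0,0,0],[0,0,0,0],[0,0,0,0]], "hand": 40}}

```text
time: 39.9
position: [0.5219, -0.3361, 0.0933]
ee_rot: [2.155, -2.139, -0.162]
ft_force: [0.5, 0.8, 0.4]
finger_gap: 0.04
```

{"api": "drive_tool", "payload": {"series": [[0,0,-0.3,0],[0,0,-0.4,0],[0,0,-0.4,0],[0,0,-0.4,0],[0,0,-0.4,0],[0,0,-0.4,0],[0,0,-0.4,0],[0,0,-0.4,0],[0,0,-0.4,0],[0,0,-0.4,0],[0,0,-0.4,0],[0,0,-0.4,0],[0,0,-0.2,0],[0,0,0,0]], "hand": 60}}

```text
time: 41.07
position: [0.5435, -0.3376, 0.2338]
ee_rot: [2.157, -2.141, -0.147]
ft_force: [0.3, 0.5, 0.1]
finger_gap: 0.0598
```

```bash
python3 - <<'E'
from h import *
plan([.5255,.2385,.18],-87)
for c in ['top','side']:
  d=snap(c,c+'4')
  for b in dbars(d): print(c,b)
E
```

```text
t 41.07 pos [ 0.5435 -0.3376  0.2338] yaw -89.59 toolz [-7.89 -0.12] gap 59.8 q1,6 [-0.61  0.97] F [0.3 0.5 0.1]
turn units -0.52  then shift units x,y,z [-23.04  -0.79   2.18]
top ([501.0, 204.0], 52, 28, 1.1, np.float64(32.6), [153, 148, 132])
side ([501.0, 203.0], 48, 27, -2.5, np.float64(32.3), [176, 167, 154])
```

View pics/side4.png

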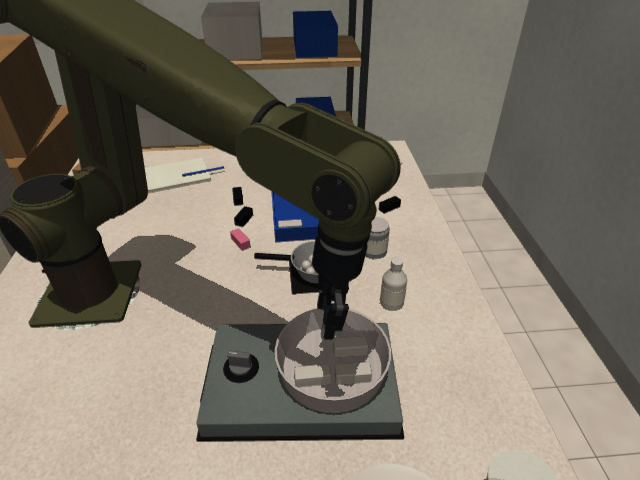

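Three bars are in the pan, but the last one was knocked aside and is now near the bin's front right, at about (290,223). I'll re-measure it.

```bash
python3 - <<'E'
from h import *
for c in ['top','side']:
  d=snap(c,c+'5')
  for b in dbars(d,zlo=.015,zhi=.04,region=(.44,.7,.14,.42)): print(c,b)
  W=pts(d);m=(W[...,2]>.04)&(W[...,2]<.06)&(W[...,0]>.4)&(W[...,0]<.75)&(W[...,1]>.11)&(W[...,1]<.45);q=W[m];print('bin',np.percentile(q,[1,99],axis=0).round(3))
  b=nets.spot_in(c,'bar1');print([(np.round(x['bbox']).astype(int).tolist(),round(x['conf'],2)) for x in b])
cv2.imwrite('pics/crop5.png',cv2.resize(cv2.imread('pics/top5.png')[170:300,130:270],None,fx=4,fy=4))
E
```

```text
top ([625.0, 349.0], 333, 166, -44.0, np.float64(28.3), [5, 17, 42])
top ([533.0, 164.0], 184, 48, -14.2, np.float64(26.9), [5, 18, 47])
top ([495.0, 203.0], 63, 29, 1.7, np.float64(32.5), [148, 142, 127])
bin [[0.445 0.147 0.04 ]
 [0.689 0.415 0.051]]
[([136, 326, 170, 337], 0.83), ([446, 210, 467, 244], 0.78), ([189, 122, 212, 151], 0.68), ([230, 250, 244, 281], 0.63), ([189, 314, 216, 338], 0.63), ([237, 316, 268, 341], 0.56), ([476, 212, 493, 240], 0.53)]
side ([493.0, 201.0], 65, 32, 0.6, np.float64(31.6), [161, 154, 144])
side ([508.0, 160.0], 117, 11, 1.8, np.float64(27.7), [13, 28, 64])
bin [[0.445 0.156 0.04 ]
 [0.565 0.328 0.048]]
[([337, 362, 371, 387], 0.92), ([291, 364, 330, 389], 0.81), ([232, 208, 253, 229], 0.81), ([334, 337, 370, 357], 0.65), ([229, 229, 254, 252], 0.59), ([379, 198, 401, 214], 0.58), ([280, 219, 301, 231], 0.46), ([231, 187, 244, 208], 0.42)]
```

View pics/crop5.png

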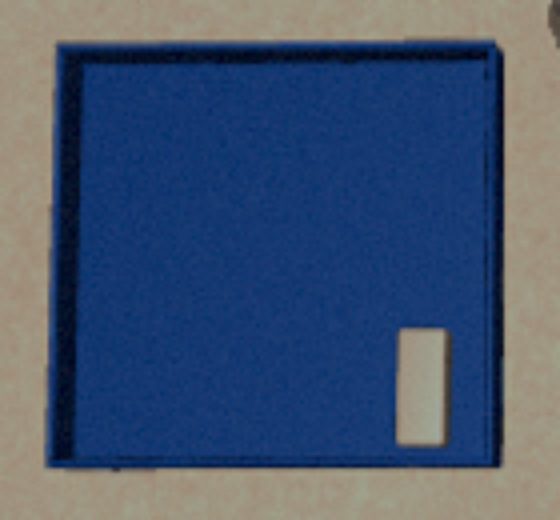

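{"api": "drive_tool", "payload": {"series": [[-0.3,0,0.05,-0.1],[-0.5,0,0,0],[-0.5,0,0,0],[-0.5,0,0,0],[-0.5,0,0,0],[-0.5,0,0,0],[-0.5,0.02,0,0],[-0.5,0.02,0,0],[-0.5,0.02,0,0],[-0.5,0.02,0,0],[-0.5,0.02,0,0],[-0.5,0.02,0,0],[-0.5,0.02,0,0],[-0.5,0.02,0,0],[-0.5,0.02,0,0],[-0.5,0.02,0,0],[-0.5,0.02,0,0],[-0.5,0.02,0,0],[-0.5,0.02,0,0],[-0.5,0.02,0,0]], "hand": 42}}

```text
time: 43.03
position: [0.5284, -0.0653, 0.23]
ee_rot: [2.167, -2.13, -0.159]
ft_force: [-0.4, -0.1, 1.5]
finger_gap: 0.0419
```

{"api": "drive_tool", "payload": {"series": [[-0.5,0.02,0,0],[-0.5,0.02,0,0],[-0.5,0.02,0,0],[-0.5,0.02,0,0],[-0.5,0.02,0,0],[-0.5,0.02,0,0],[-0.5,0.02,0,0],[-0.5,0.02,0,0],[-0.5,0.02,0,0],[-0.5,0.02,0,0],[-0.5,0.02,0.1,0],[-0.5,0.02,0.1,0],[-0.5,0.02,0.1,0],[-0.5,0.02,0.1,0],[-0.5,0.02,0.1,0],[-0.5,0.02,0.1,0],[-0.5,0.02,0.1,0],[-0.5,0.02,0.1,0],[0,0,0,0]]}}

```text
time: 44.62
position: [0.51, 0.1867, 0.2102]
ee_rot: [2.169, -2.128, -0.16]
ft_force: [-1.5, 0.3, -0.2]
finger_gap: 0.0419
```

```bash
python3 - <<'E'
from h import *
plan([.4945,.2025,.1],-88.8)
E
```

```text
t 44.62 pos [0.51   0.1867 0.2102] yaw -88.93 toolz [-8.27  0.16] gap 41.9 q1,6 [0.24 1.78] F [-1.5  0.3 -0.2]
turn units -0.03  then shift units x,y,z [-0.62 -0.04  4.45]
```

{"api": "drive_tool", "payload": {"series": [[-0.3,0,0.6,0],[-0.3,0,0.8,0],[0,0,0.8,0],[0,0,0.8,0],[0,0,0.6,0],[0,0,0.3,0],[0,0,0,0]]}}

```text
time: 45.2
position: [0.4973, 0.2042, 0.1119]
ee_rot: [2.173, -2.128, -0.153]
ft_force: [-0.4, 0.1, -0.2]
finger_gap: 0.0418
```

```bash
python3 - <<'E'
from h import *
plan([.4945,.2025,.036],-88.8)
E
```

```text
t 45.2 pos [0.4973 0.2042 0.1119] yaw -88.82 toolz [-7.95  0.08] gap 41.8 q1,6 [0.27 1.81] F [-0.4  0.1 -0.2]
turn units -0.0  then shift units x,y,z [ 0.08 -0.31  3.02]
```

{"api": "drive_tool", "payload": {"series": [[0.08,-0.2,0.5,0],[0,-0.1,0.5,0],[0,0,0.5,0],[0,0,0.5,0],[0,0,0.4,0],[0,0,0,0]]}}

```text
time: 45.7
position: [0.4997, 0.2021, 0.0487]
ee_rot: [2.175, -2.133, -0.148]
ft_force: [0.4, -0.2, -0.3]
finger_gap: 0.0419
```

```bash
python3 - <<'E'
from h import *
plan([.4945,.2025,.036],-88.8)
E
```

```text
t 45.7 pos [0.4997 0.2021 0.0487] yaw -88.9 toolz [-7.63  0.15] gap 41.9 q1,6 [0.27 1.8 ] F [ 0.4 -0.2 -0.3]
turn units -0.02  then shift units x,y,z [-0.02  0.14  0.53]
```

{"api": "drive_tool", "payload": {"series": [[0,0.1,0.3,0],[0,0,0.2,0],[0,0,0,0]]}}

```text
time: 45.95
position: [0.4954, 0.2021, 0.0353]
ee_rot: [2.175, -2.133, -0.148]
ft_force: [-0.4, 1.6, 1.0]
finger_gap: 0.042
```

{"api": "drive_tool", "payload": {"series": [[0,0,0,0],[0,0,0,0],[0,0,0,0],[0,0,0,0],[0,0,0,0],[0,0,0,0]], "hand": 15}}

```text
time: 46.45
position: [0.4962, 0.2024, 0.0364]
ee_rot: [2.177, -2.134, -0.146]
ft_force: [-0.0, 0.4, -1.5]
finger_gap: 0.0268
```

{"api": "drive_tool", "payload": {"series": [[0,0,-0.3,0],[0,0,-0.4,0],[0,0,-0.4,0],[0,0,-0.4,0],[0,0,-0.4,0],[0,0,-0.4,0],[0,0,-0.4,0],[0,0,-0.4,0],[0,0,-0.4,0],[0,0,-0.4,0],[0,0,-0.4,0],[0,0,-0.4,0],[0,0,-0.4,0],[0,0,-0.4,0],[0,0,-0.4,0],[0,0,-0.4,0],[0,0,-0.2,0],[0,0,0,0]]}}

```text
time: 47.95
position: [0.5204, 0.2018, 0.2179]
ee_rot: [2.18, -2.137, -0.143]
ft_force: [0.0, -0.6, -1.5]
finger_gap: 0.0267
```

```bash
python3 - <<'E'
from h import *
plan([.519,-.276,.22],-90)
E
```

```text
t 47.95 pos [0.5204 0.2018 0.2179] yaw -88.9 toolz [-7.24  0.24] gap 26.7 q1,6 [0.26 1.8 ] F [ 0.  -0.6 -1.5]
turn units 0.22  then shift units x,y,z [19.11  0.08 -0.16]
```

{"api": "drive_tool", "payload": {"series": [[0.3,0,0,0.2],[0.5,0,0,0],[0.5,0,0,0],[0.5,0,0,0],[0.5,0,0,0],[0.5,0,0,0],[0.5,0,0,0],[0.5,0,0,0],[0.5,0,0,0],[0.5,0,0,0],[0.5,0,0,0],[0.5,0,0,0],[0.5,0,0,0],[0.5,0,0,0],[0.5,0,0,0],[0.5,0,0,0],[0.5,0,0,0],[0.5,0,0,0],[0.5,0,0,0],[0.5,0,0,0]]}}

```text
time: 49.62
position: [0.5116, -0.0748, 0.2103]
ee_rot: [2.14, -2.162, -0.153]
ft_force: [0.8, -0.5, -1.9]
finger_gap: 0.0266
```

{"api": "drive_tool", "payload": {"series": [[0.5,0,0,0],[0.5,0,0,0],[0.5,0,0,0],[0.5,0,0,0],[0.5,0,0,0],[0.5,0,0,0],[0.5,0,0,0],[0.5,0,0,0],[0.5,0,0,0],[0.5,0,0,0],[0.5,0,0,0],[0.5,0,0,0],[0.5,0,0,0],[0.5,0,0,0],[0.4,0,0,0],[0.2,0,0,0],[0,0,0,0]]}}

```text
time: 51.03
position: [0.5037, -0.2907, 0.2077]
ee_rot: [2.13, -2.169, -0.158]
ft_force: [0.6, -0.4, -1.9]
finger_gap: 0.0263
```

```bash
python3 - <<'E'
from h import *
plan([.519,-.276,.090],-90)
E
```

```text
t 51.03 pos [ 0.5037 -0.2907  0.2077] yaw -91.07 toolz [-8.14  0.32] gap 26.3 q1,6 [-0.58  1.02] F [ 0.6 -0.4 -1.9]
turn units -0.21  then shift units x,y,z [-0.56 -1.27  4.58]
```

{"api": "drive_tool", "payload": {"series": [[-0.2,-0.3,0.5,-0.2],[-0.2,-0.3,0.6,0],[-0.1,-0.3,0.6,0],[0,-0.3,0.6,0],[0,0,0.6,0],[0,0,0.6,0],[0,0,0.3,0],[0,0,0.2,0],[0,0,0,0]]}}

```text
time: 51.78
position: [0.5224, -0.2698, 0.0942]
ee_rot: [2.164, -2.141, -0.165]
ft_force: [-0.1, -0.2, -1.3]
finger_gap: 0.0262
```

```bash
python3 - <<'E'
from h import *
plan([.519,-.276,.088],-90)
E
```

```text
t 51.78 pos [ 0.5224 -0.2698  0.0942] yaw -89.43 toolz [-8.13  0.54] gap 26.2 q1,6 [-0.54  1.05] F [-0.1 -0.2 -1.3]
turn units 0.11  then shift units x,y,z [0.25 0.1  0.26]
```

{"api": "drive_tool", "payload": {"series": [[0.2,0.1,0.1,0],[0,0,0.12,0],[0,0,0,0]]}}

```text
time: 52.03
position: [0.5199, -0.2749, 0.0897]
ee_rot: [2.166, -2.14, -0.162]
ft_force: [-0.4, 0.0, -1.6]
finger_gap: 0.0262
```

{"api": "drive_tool", "payload": {"series": [[0,0,0,0],[0,0,0,0],[0,0,0,0]], "hand": 40}}

```text
time: 52.28
position: [0.5214, -0.2764, 0.0927]
ee_rot: [2.166, -2.142, -0.154]
ft_force: [-0.2, 0.6, 0.5]
finger_gap: 0.0401
```

{"api": "drive_tool", "payload": {"series": [[0,0,-0.3,0],[0,0,-0.4,0],[0,0,-0.4,0],[0,0,-0.4,0],[0,0,-0.4,0],[0,0,-0.4,0],[0,0,-0.4,0],[0,0,-0.4,0],[0,0,-0.4,0],[0,0,-0.4,0],[0,0,-0.4,0],[0,0,-0.4,0],[0,0,-0.2,0],[0,0,0,0]], "hand": 40}}

```text
time: 53.45
position: [0.5419, -0.2782, 0.2335]
ee_rot: [2.168, -2.144, -0.139]
ft_force: [0.6, -0.4, 0.8]
finger_gap: 0.0401
```

```bash
python3 - <<'E'
from h import *
plan([.447,.045,.2],-101)
d=snap('side','side6');d=snap('top','top6')
E
```

```text
t 53.45 pos [ 0.5419 -0.2782  0.2335] yaw -89.38 toolz [-7.3   0.04] gap 40.1 q1,6 [-0.54  1.04] F [ 0.6 -0.4  0.8]
turn units 2.32  then shift units x,y,z [-12.01   5.99   1.82]
```

View pics/side6.png

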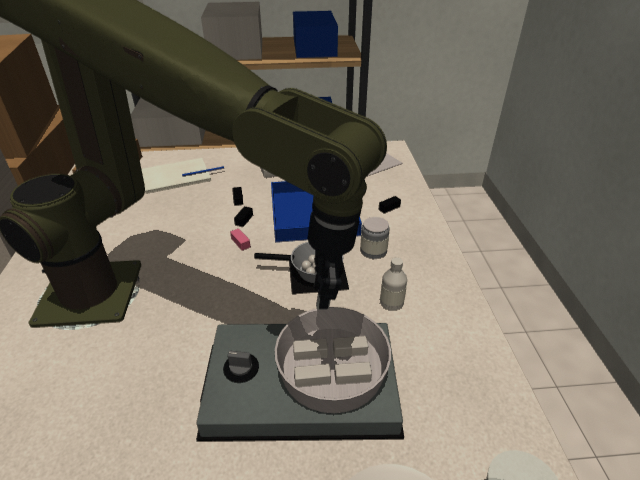

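All four bars lie in the pan in a 2x2 layout. Next I'll re-measure the cup's handle and check the bottle and tin before grasping it.

```bash
python3 - <<'E'
from h import *
for c in ['top','side']:
    d=snap(c);W=pts(d)
    sel=lambda x0,x1,y0,y1,z0,z1:W[(d['depth']>0)&(W[...,0]>x0)&(W[...,0]<x1)&(W[...,1]>y0)&(W[...,1]<y1)&(W[...,2]>z0)&(W[...,2]<z1)]
    p=sel(0.38,0.475,-0.0,0.12,0.03,0.06);v=cv2.fitLine(p[:,:2].astype(np.float32),cv2.DIST_L2,0,.01,.01).ravel();print(c,v,p.min(0),np.percentile(p[:,2],95),np.degrees(np.arctan2(v[1],v[0])))
    p=sel(0.47,0.66,-0.05,0.12,0.046,0.06);pr=p[p[:,0]>0.49];print('rim',circ(pr[:,:2]))
    for b in dbars(d,.065,.096,(.47,.65,-.395,-.215)): print(b)
    for n in ['bottle','tin','mat']: print(n,[(np.round(x['bbox']).astype(int).tolist(),round(x['conf'],2)) for x in nets.spot_in(c,n)][:1])
plan([.447,.045,.2],-101)
E
```

```text
top [ 0.9814602  -0.19166608  0.4381313   0.04850539] [0.40151163 0.03532269 0.03720422] 0.05336942060396338 -11.050031
rim (array([0.55649153, 0.02613895]), np.float64(0.062258950166455995))
([628.0, -241.0], 74, 12, -47.2, np.float64(80.2), [68, 61, 56])
([610.0, -274.0], 39, 28, 1.7, np.float64(83.2), [128, 123, 110])
bottle []
tin [([269, 152, 303, 189], 0.79)]
mat [([286, 213, 348, 273], 0.67)]
side [ 0.98287463 -0.18427551  0.43677288  0.04288363] [0.39873606 0.0315866  0.03538783] 0.050591429407908894 -10.6188965
rim (array([0.5543433 , 0.02377918]), np.float64(0.06268041437105282))
([606.0, -253.0], 87, 77, -0.4, np.float64(82.2), [100, 94, 86])
([495.0, -235.0], 75, 14, 41.0, np.float64(80.2), [88, 81, 76])
([518.0, -277.0], 66, 30, -0.4, np.float64(82.6), [127, 119, 108])
([592.0, -338.0], 66, 30, 0.8, np.float64(82.7), [149, 140, 127])
([517.0, -337.0], 66, 31, 1.9, np.float64(82.8), [151, 142, 128])
([626.0, -382.0], 47, 8, 42.2, np.float64(78.7), [66, 61, 58])
([486.0, -379.0], 54, 10, -45.0, np.float64(79.2), [68, 63, 60])
bottle [([380, 257, 407, 310], 0.57)]
tin [([358, 215, 392, 258], 0.73)]
mat [([290, 265, 348, 293], 0.71)]
t 53.95 pos [ 0.541  -0.2778  0.2312] yaw -89.38 toolz [-7.46  0.14] gap 39.6 q1,6 [-0.54  1.04] F [-0.  -0.3 -0.2]
turn units 2.32  then shift units x,y,z [-11.99   5.96   1.76]
```

{"api": "drive_tool", "payload": {"series": [[0,0,0,0.7],[0,0,0,0.8],[0,0,0,0.7],[-0.3,0.15,0,0],[-0.5,0.25,0,0],[-0.5,0.25,0,0],[-0.5,0.25,0,0],[-0.5,0.25,0,0],[-0.5,0.25,0,0],[-0.5,0.25,0,0],[-0.5,0.25,0,0],[-0.5,0.25,0,0],[-0.5,0.25,0,0],[-0.5,0.25,0,0],[-0.5,0.25,0,0],[-0.5,0.25,0,0],[-0.5,0.25,0,0],[-0.5,0.25,0,0],[-0.5,0.25,0,0],[-0.5,0.25,0,0]]}}

```text
time: 55.62
position: [0.4696, -0.0312, 0.2405]
ee_rot: [1.944, -2.338, -0.132]
ft_force: [0.2, 0.8, -0.7]
finger_gap: 0.0402
```

{"api": "drive_tool", "payload": {"series": [[-0.5,0.25,0,0],[-0.5,0.25,0,0],[-0.5,0.25,0,0],[-0.5,0.25,0,0],[-0.4,0.2,0,0],[-0.2,0.1,0,0],[0,0,0,0]]}}

```text
time: 56.2
position: [0.4457, 0.0483, 0.244]
ee_rot: [1.949, -2.335, -0.131]
ft_force: [-0.3, 0.8, -0.5]
finger_gap: 0.04
```

```bash
python3 - <<'E'
from h import *
plan([.447,.0445,.1],-101)
E
```

```text
t 56.2 pos [0.4457 0.0483 0.244 ] yaw -100.25 toolz [-7.43  0.22] gap 40.0 q1,6 [-0.01  1.74] F [-0.3  0.8 -0.5]
turn units 0.15  then shift units x,y,z [ 0.02 -0.82  5.7 ]
```

{"api": "drive_tool", "payload": {"series": [[0,-0.15,0.6,0.15],[0,-0.2,0.8,0],[0,-0.2,0.8,0],[0,-0.2,0.8,0],[0,0,0.8,0],[0,0,0.8,0],[0,0,0.6,0],[0,0,0.3,0],[0,0,0,0]]}}

```text
time: 56.95
position: [0.4496, 0.0429, 0.1023]
ee_rot: [1.933, -2.354, -0.119]
ft_force: [-0.3, -0.3, -0.5]
finger_gap: 0.0401
```

```bash
python3 - <<'E'
from h import *
plan([.447,.0445,.048],-101)
E
```

```text
t 56.95 pos [0.4496 0.0429 0.1023] yaw -101.14 toolz [-6.98  0.05] gap 40.1 q1,6 [-0.02  1.74] F [-0.3 -0.3 -0.5]
turn units -0.03  then shift units x,y,z [-0.09 -0.15  2.17]
```

{"api": "drive_tool", "payload": {"series": [[-0.08,-0.1,0.5,0],[0,0,0.6,0],[0,0,0.6,0],[0,0,0.3,0],[0,0,0.1,0],[0,0,0,0]]}}

```text
time: 57.45
position: [0.4511, 0.0432, 0.0532]
ee_rot: [1.935, -2.361, -0.11]
ft_force: [0.1, 0.6, -0.3]
finger_gap: 0.04
```

```bash
python3 - <<'E'
from h import *
plan([.447,.0445,.048],-101)
snap('side','side7')
cv2.imwrite('pics/crop7.png',cv2.resize(cv2.imread('pics/side7.png')[200:320,220:380],None,fx=4,fy=4))
E
```

```text
t 57.45 pos [0.4511 0.0432 0.0532] yaw -101.25 toolz [-6.47  0.  ] gap 40.0 q1,6 [-0.02  1.75] F [ 0.1  0.6 -0.3]
turn units -0.05  then shift units x,y,z [-0.02  0.15  0.23]
```

View pics/crop7.png

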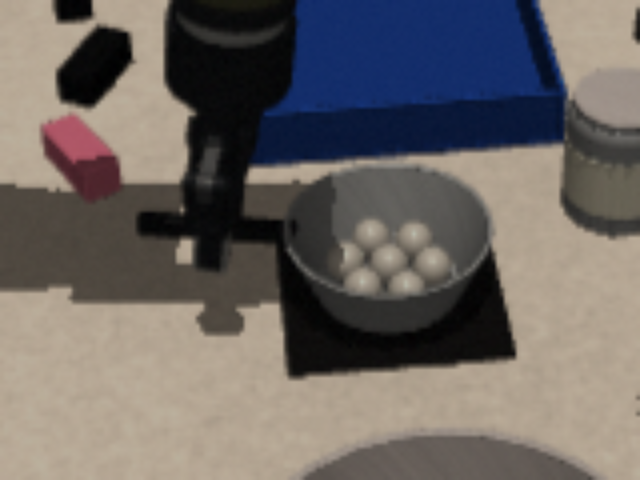

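The fingers straddle the handle and all seven lumps are in the cup. Lower slightly and grip at 120 N.

{"api": "drive_tool", "payload": {"series": [[0,0.1,0.2,0],[0,0,0.05,0],[0,0,0,0]]}}

```text
time: 57.75
position: [0.4503, 0.0437, 0.0499]
ee_rot: [1.938, -2.364, -0.104]
ft_force: [0.4, -0.2, -0.3]
finger_gap: 0.0403
```

{"api": "drive_tool", "payload": {"series": [[0,0,0,0],[0,0,0,0],[0,0,0,0],[0,0,0,0],[0,0,0,0],[0,0,0,0]], "hand": 3, "squeeze": 120}}

```text
time: 58.25
position: [0.4506, 0.0441, 0.051]
ee_rot: [1.939, -2.365, -0.104]
ft_force: [-1.1, 0.8, 0.5]
finger_gap: 0.0126
```

{"api": "drive_tool", "payload": {"series": [[0,0,-0.2,0],[0,0,-0.2,0],[0,0,-0.2,0],[0,0,0,0]]}}

```text
time: 58.58
position: [0.4496, 0.044, 0.0649]
ee_rot: [1.935, -2.361, -0.11]
ft_force: [-0.2, 0.3, -3.6]
finger_gap: 0.0123
```

```bash
python3 - <<'E'
from h import *
plan([.494,-.294,.3],-101)
snap('side','side8')
cv2.imwrite('pics/crop8.png',cv2.resize(cv2.imread('pics/side8.png')[200:320,220:380],None,fx=4,fy=4))
E
```

```text
t 58.58 pos [0.4496 0.044  0.0649] yaw -101.25 toolz [-6.46  0.02] gap 12.3 q1,6 [-0.02  1.75] F [-0.2  0.3 -3.6]
turn units -0.05  then shift units x,y,z [13.13 -3.28 -9.55]
```

View pics/crop8.png

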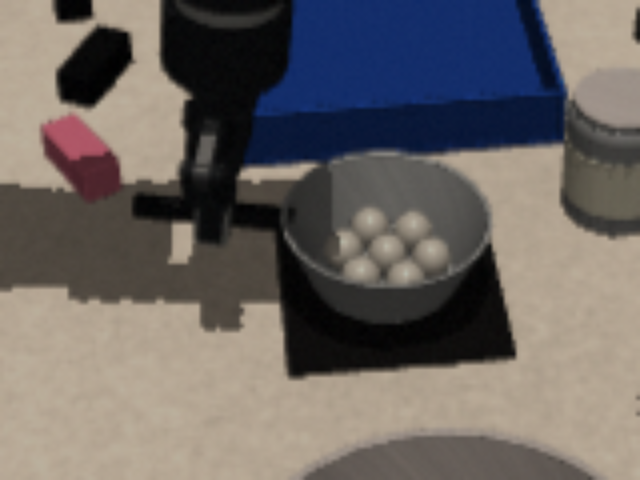

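{"api": "drive_tool", "payload": {"series": [[0,0,-0.3,0],[0,-0.06,-0.5,0],[0,-0.06,-0.5,0],[0,-0.06,-0.5,0],[0,-0.06,-0.5,0],[0,-0.06,-0.5,0],[0,-0.06,-0.5,0],[0,-0.06,-0.5,0],[0,-0.06,-0.5,0],[0,-0.06,-0.5,0],[0,-0.06,-0.5,0],[0,-0.06,-0.5,0],[0,-0.06,-0.5,0],[0,-0.06,-0.5,0],[0,-0.06,-0.5,0],[0,-0.06,-0.5,0],[0,-0.06,-0.5,0],[0,-0.06,-0.4,0],[0,0,-0.2,0],[0,0,0,0]]}}

```text
time: 60.3
position: [0.5008, 0.0383, 0.2991]
ee_rot: [1.929, -2.354, -0.121]
ft_force: [0.2, -0.1, -3.4]
finger_gap: 0.0125
```

```bash
python3 - <<'E'
from h import *
plan([.494,-.294,.3],-101)
snap('side','side9')
cv2.imwrite('pics/crop9.png',cv2.resize(cv2.imread('pics/side9.png')[100:320,200:420],None,fx=2,fy=2))
E
```

```text
t 60.3 pos [0.5008 0.0383 0.2991] yaw -101.26 toolz [-7.13  0.04] gap 12.5 q1,6 [-0.03  1.74] F [ 0.2 -0.1 -3.4]
turn units -0.05  then shift units x,y,z [ 1.31e+01 -2.28e+00 -1.00e-02]
```

View pics/crop9.png

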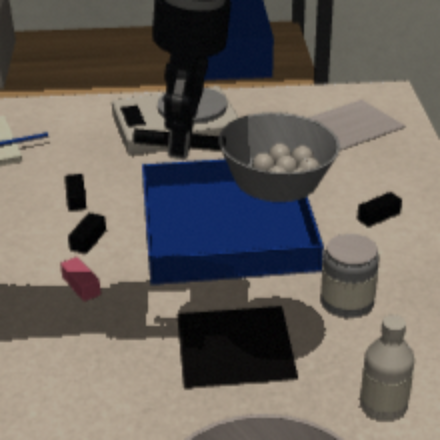

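{"api": "drive_tool", "payload": {"series": [[0.25,-0.04,0,0],[0.4,-0.07,0,0],[0.5,-0.087,0,0],[0.5,-0.087,0,0],[0.5,-0.087,0,0],[0.5,-0.087,0,0],[0.5,-0.087,0,0],[0.5,-0.087,0,0],[0.5,-0.087,0,0],[0.5,-0.087,0,0],[0.5,-0.087,0,0],[0.5,-0.087,0,0],[0.5,-0.087,0,0],[0.5,-0.087,0,0],[0.5,-0.087,0,0],[0.5,-0.087,0,0],[0.5,-0.087,0,0],[0.5,-0.087,0,0],[0.5,-0.087,0,0],[0.5,-0.087,0,0]]}}

```text
time: 62.02
position: [0.4809, -0.2299, 0.2807]
ee_rot: [1.909, -2.335, -0.155]
ft_force: [1.0, 0.6, -4.5]
finger_gap: 0.0121
```

{"api": "drive_tool", "payload": {"series": [[0.5,-0.087,0,0],[0.5,-0.087,0,0],[0.5,-0.087,0,0],[0.5,-0.087,0,0],[0.4,-0.07,0,0],[0.2,-0.03,0,0],[0,0,0,0]]}}

```text
time: 62.6
position: [0.4785, -0.3064, 0.2809]
ee_rot: [1.906, -2.337, -0.154]
ft_force: [0.6, 1.0, -4.5]
finger_gap: 0.0127
```

```bash
python3 - <<'E'
from h import *
plan([.494,-.294,.3],-101)
snap('side','side10')
E
```

```text
t 62.6 pos [ 0.4785 -0.3064  0.2809] yaw -101.47 toolz [-9.09  0.11] gap 12.7 q1,6 [-0.62  1.16] F [ 0.6  1.  -4.5]
turn units -0.09  then shift units x,y,z [-0.58 -0.39 -0.85]
```

View pics/side10.png

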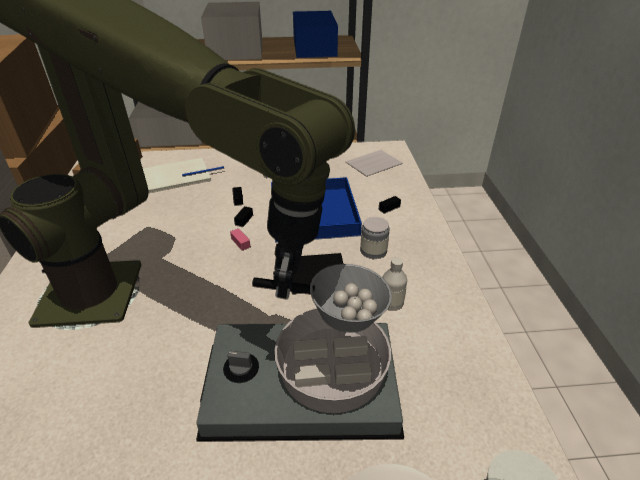

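{"api": "drive_tool", "payload": {"series": [[-0.2,-0.2,-0.3,0],[-0.2,-0.2,-0.3,0],[0,0,-0.3,0],[0,0,0,0]]}}

```text
time: 62.98
position: [0.4957, -0.2956, 0.3031]
ee_rot: [1.909, -2.336, -0.156]
ft_force: [0.6, -0.4, -2.9]
finger_gap: 0.0123
```

{"api": "drive_tool", "payload": {"series": [[0,0,0,0],[0,0,0,0]], "squeeze": 70}}

```text
time: 63.15
position: [0.4968, -0.2946, 0.3047]
ee_rot: [1.912, -2.334, -0.153]
ft_force: [-1.0, 0.2, -3.6]
finger_gap: 0.0124
```

```bash
python3 - <<'E'
from h import *
plan([.494,-.297,.305],-101)
snap('side','side11')
cv2.imwrite('pics/crop11.png',cv2.resize(cv2.imread('pics/side11.png')[200:420,200:420],None,fx=2,fy=2))
E
```

```text
t 63.15 pos [ 0.4968 -0.2946  0.3047] yaw -101.22 toolz [-8.98  0.12] gap 12.4 q1,6 [-0.59  1.18] F [-1.   0.2 -3.6]
turn units -0.04  then shift units x,y,z [0.12 0.09 0.  ]
```

View pics/crop11.png

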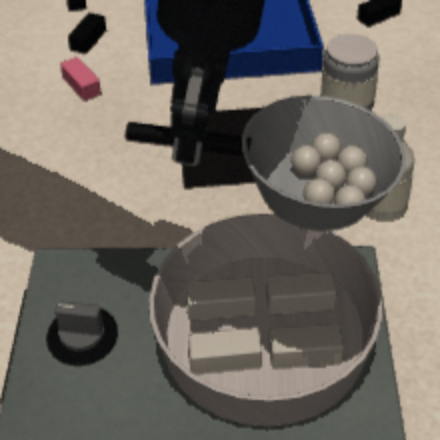

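{"api": "drive_tool", "payload": {"series": [[0,0,0,0],[0,0,0,0]], "squeeze": 45}}

```text
time: 63.37
position: [0.4965, -0.2943, 0.3043]
ee_rot: [1.912, -2.334, -0.154]
ft_force: [-0.4, 0.2, -4.2]
finger_gap: 0.0125
```

```bash
cat >> h.py <<'E'
def crop(n,cam='side',b=(200,420,200,420),f=2):
    snap(cam,n);cv2.imwrite(f'pics/c{n}.png',cv2.resize(cv2.imread(f'pics/{n}.png')[b[0]:b[1],b[2]:b[3]],None,fx=f,fy=f));plan(None)
E
python3 -c "
from h import *
crop('s12')"
```

```text
t 63.42 pos [ 0.4964 -0.2943  0.3041] yaw -101.21 toolz [-9.03  0.15] gap 12.4 q1,6 [-0.59  1.18] F [ 0.5  0.6 -5. ]
```

View pics/cs12.png

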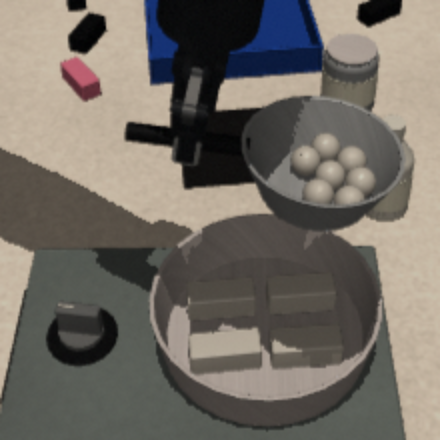

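{"api": "drive_tool", "payload": {"series": [[0,0,0,0],[0,0,0,0],[0,0,0,0]], "squeeze": 30}}

```text
time: 63.67
position: [0.4958, -0.2944, 0.3033]
ee_rot: [1.911, -2.334, -0.157]
ft_force: [-0.3, -0.2, -4.1]
finger_gap: 0.0124
```

```bash
python3 -c "
from h import *
crop('s13')"
```

```text
t 63.72 pos [ 0.4958 -0.2944  0.3033] yaw -101.24 toolz [-9.1   0.19] gap 12.3 q1,6 [-0.59  1.18] F [ 0.3  1.8 -4.1]
```

View pics/cs13.png

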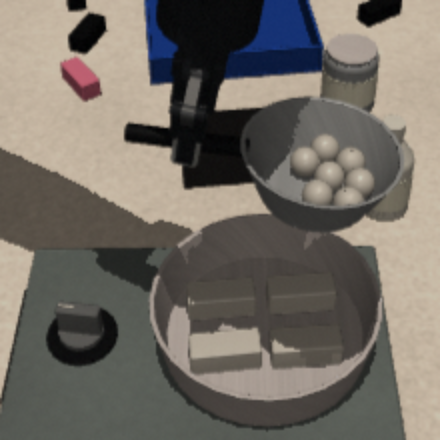

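{"api": "drive_tool", "payload": {"series": [[0,0,0,0],[0,0,0,0],[0,0,0,0]], "squeeze": 20}}

```text
time: 63.97
position: [0.4957, -0.2945, 0.3031]
ee_rot: [1.911, -2.334, -0.157]
ft_force: [0.1, -0.1, -3.1]
finger_gap: 0.013
```

```bash
python3 -c "
from h import *
crop('s14')"
```

```text
t 64.02 pos [ 0.4957 -0.2945  0.3031] yaw -101.26 toolz [-9.12  0.21] gap 12.6 q1,6 [-0.59  1.18] F [-0.3 -0.2 -2.3]
```

View pics/cs14.png

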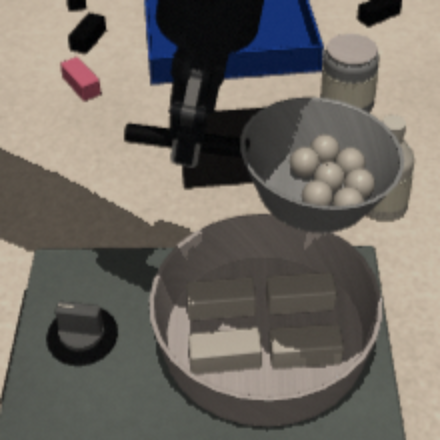

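{"api": "drive_tool", "payload": {"series": [[0,0,0.8,0],[0,0,-1,0],[0,0,0.8,0],[0,0,-1,0],[0,0,0,0]]}}

```text
time: 64.43
position: [0.4818, -0.2841, 0.2856]
ee_rot: [1.901, -2.318, -0.227]
ft_force: [0.7, -2.0, 0.4]
finger_gap: 0.0129
```

```bash
python3 -c "
from h import *
crop('s15')"
```

```text
t 64.48 pos [ 0.4797 -0.2826  0.28  ] yaw -101.22 toolz [-11.88   2.09] gap 12.3 q1,6 [-0.59  1.18] F [-2.6  1.5 -9.9]
```

View pics/cs15.png

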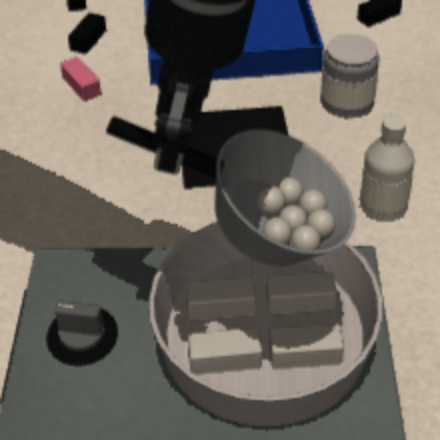

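{"api": "drive_tool", "payload": {"series": [[0.1,-0.1,-1,0],[0,0,0.2,0],[0,0,-1,0],[0,0,0,0]]}}

```text
time: 64.82
position: [0.4889, -0.2858, 0.317]
ee_rot: [1.898, -2.311, -0.254]
ft_force: [0.9, -0.2, 0.4]
finger_gap: 0.0121
```

```bash
python3 -c "
from h import *
crop('s16');plan([.485,-.295,.3],-101)"
```

```text
t 64.87 pos [ 0.4876 -0.285   0.3128] yaw -101.21 toolz [-12.56   2.58] gap 12.0 q1,6 [-0.59  1.18] F [-0.7 -0.2 -6.5]
t 64.87 pos [ 0.4876 -0.285   0.3128] yaw -101.21 toolz [-12.56   2.58] gap 12.0 q1,6 [-0.59  1.18] F [-0.7 -0.2 -6.5]
turn units -0.04  then shift units x,y,z [ 0.41 -0.09  0.51]
```

View pics/cs16.png

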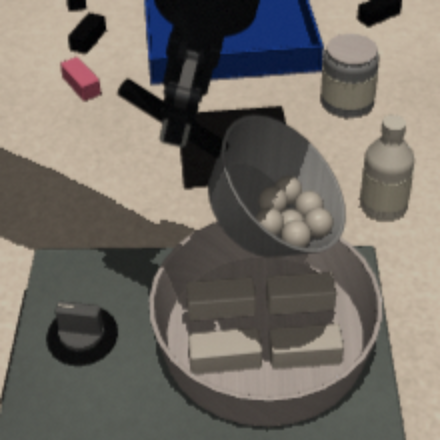

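{"api": "drive_tool", "payload": {"series": [[0,0.2,0.2,0],[0,0.2,0.2,0],[0,0,0.2,0],[0,0,-1,0],[0,0,0,0],[0,0,0,0]]}}

```text
time: 65.37
position: [0.4768, -0.2825, 0.3161]
ee_rot: [1.895, -2.307, -0.274]
ft_force: [-1.4, 0.0, -5.1]
finger_gap: 0.0121
```

```bash
python3 -c "
from h import *
crop('s17');plan([.485,-.295,.3],-101)"
```

```text
t 65.42 pos [ 0.4771 -0.2828  0.317 ] yaw -101.24 toolz [-12.81   2.77] gap 12.3 q1,6 [-0.59  1.17] F [-0.1 -1.  -3.7]
t 65.42 pos [ 0.4771 -0.2828  0.317 ] yaw -101.24 toolz [-12.81   2.77] gap 12.3 q1,6 [-0.59  1.17] F [-0.1 -1.  -3.7]
turn units -0.05  then shift units x,y,z [ 0.42 -0.55  0.57]
```

View pics/cs17.png

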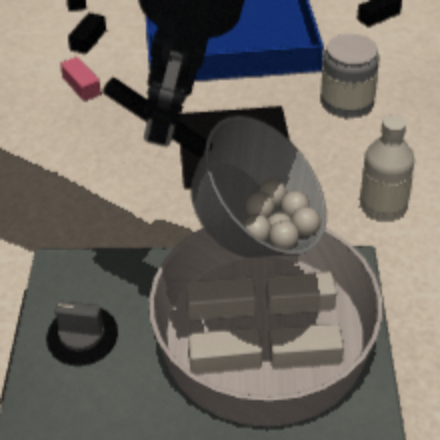

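{"api": "drive_tool", "payload": {"series": [[0,0,0.8,0],[0,0,-1,0],[0,0,-0.5,0],[0,0,0,0]]}}

```text
time: 65.75
position: [0.4747, -0.2797, 0.3201]
ee_rot: [1.89, -2.3, -0.303]
ft_force: [-0.7, 0.7, -5.6]
finger_gap: 0.0122
```

```bash
python3 -c "
from h import *
crop('s18');plan([.485,-.295,.3],-101)"
```

```text
t 65.8 pos [ 0.4749 -0.2798  0.3204] yaw -101.26 toolz [-13.79   3.43] gap 12.7 q1,6 [-0.59  1.17] F [-0.2 -0.2 -3.9]
t 65.8 pos [ 0.4749 -0.2798  0.3204] yaw -101.26 toolz [-13.79   3.43] gap 12.7 q1,6 [-0.59  1.17] F [-0.2 -0.2 -3.9]
turn units -0.05  then shift units x,y,z [ 0.53 -0.7   0.66]
```

View pics/cs18.png

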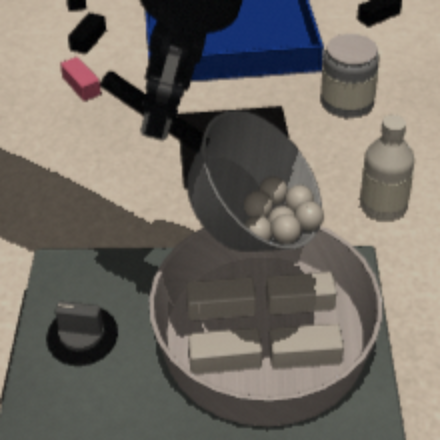

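{"api": "drive_tool", "payload": {"series": [[0.1,-0.15,0.3,0],[0.1,-0.15,0.3,0],[0,0,0.3,0],[0,0,0.8,0],[0,0,-1,0],[0,0,0.8,0],[0,0,-1,0],[0,0,-0.5,0],[0,0,0,0]]}}

```text
time: 66.55
position: [0.4644, -0.2764, 0.2823]
ee_rot: [1.876, -2.28, -0.379]
ft_force: [0.2, -0.1, -2.2]
finger_gap: 0.0122
```

```bash
python3 -c "
from h import *
crop('s19');plan([.485,-.295,.3],-101)"
```

```text
t 66.6 pos [ 0.4653 -0.2771  0.2835] yaw -101.38 toolz [-16.21   5.08] gap 12.4 q1,6 [-0.6   1.17] F [ 0.7  0.2 -3. ]
t 66.6 pos [ 0.4653 -0.2771  0.2835] yaw -101.38 toolz [-16.21   5.08] gap 12.4 q1,6 [-0.6   1.17] F [ 0.7  0.2 -3. ]
turn units -0.08  then shift units x,y,z [ 0.53 -0.67 -0.92]
```

View pics/cs19.png

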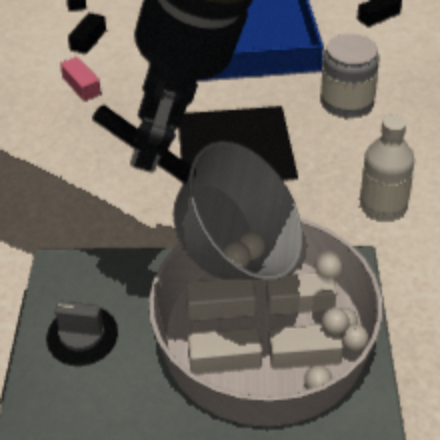

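{"api": "drive_tool", "payload": {"series": [[0,0,-0.4,0],[0,0,0.8,0],[0,0,-1,0],[0,0,0.8,0],[0,0,-1,0],[0,0,-0.4,0],[0,0,0,0]]}}

```text
time: 67.18
position: [0.465, -0.2739, 0.2976]
ee_rot: [1.87, -2.27, -0.413]
ft_force: [0.8, -0.2, -1.5]
finger_gap: 0.0125
```

```bash
python3 -c "
from h import *
crop('s20');plan([.485,-.295,.3],-101)"
```

```text
t 67.23 pos [ 0.4662 -0.2749  0.2999] yaw -101.43 toolz [-17.24   5.77] gap 12.3 q1,6 [-0.59  1.17] F [-0.1 -0.  -1. ]
t 67.23 pos [ 0.4662 -0.2749  0.2999] yaw -101.43 toolz [-17.24   5.77] gap 12.3 q1,6 [-0.59  1.17] F [-0.1 -0.  -1. ]
turn units -0.09  then shift units x,y,z [ 0.65 -0.83 -0.31]
```

View pics/cs20.png

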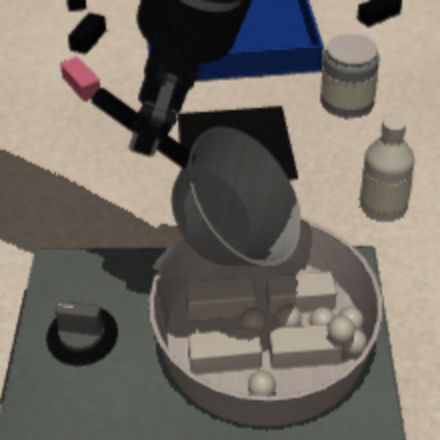

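The cup looks empty and seven lumps are visible in the pan. I'll tighten the grip, move away and check with the top camera.

{"api": "drive_tool", "payload": {"series": [[0,0,0,0],[0,0,-0.3,0],[0,0,-0.4,0],[0,0,-0.4,0],[0,0,-0.2,0],[0,0,0,0]], "squeeze": 120}}

```text
time: 67.73
position: [0.488, -0.2861, 0.3558]
ee_rot: [1.881, -2.289, -0.346]
ft_force: [0.2, -0.7, -1.3]
finger_gap: 0.0123
```

{"api": "drive_tool", "payload": {"series": [[-0.3,0,0,0],[-0.5,0,0,0],[-0.5,0,0,0],[-0.5,0,0,0],[-0.5,0,0,0],[-0.5,0,0,0],[-0.5,0,0,0],[-0.5,0,0,0],[-0.5,0,0,0],[-0.5,0,0,0],[-0.5,0,0,0],[-0.5,0,0,0],[-0.5,0,0,0],[-0.5,0,0,0],[-0.5,0,0,0],[-0.5,0,0,0],[-0.4,0,0,0],[-0.2,0,0,0],[0,0,0,0]]}}

```text
time: 69.32
position: [0.5337, -0.0555, 0.3619]
ee_rot: [1.886, -2.286, -0.346]
ft_force: [0.8, -0.3, -2.3]
finger_gap: 0.0125
```

```bash
python3 -c "
from h import *
crop('s21');plan([.5,.03,.3],-101)
d=snap('top','t21')
im=cv2.imread('pics/t21.png');cv2.imwrite('pics/ct21.png',cv2.resize(im[170:310,270:540],None,fx=2.9,fy=2.9))
"
```

```text
t 69.37 pos [ 0.5336 -0.0559  0.3618] yaw -101.17 toolz [-15.25   4.4 ] gap 12.5 q1,6 [-0.21  1.55] F [-0.4 -0.7 -2.6]
t 69.37 pos [ 0.5336 -0.0559  0.3618] yaw -101.17 toolz [-15.25   4.4 ] gap 12.5 q1,6 [-0.21  1.55] F [-0.4 -0.7 -2.6]
turn units -0.03  then shift units x,y,z [-3.05  1.19  3.  ]
```

View pics/ct21.png

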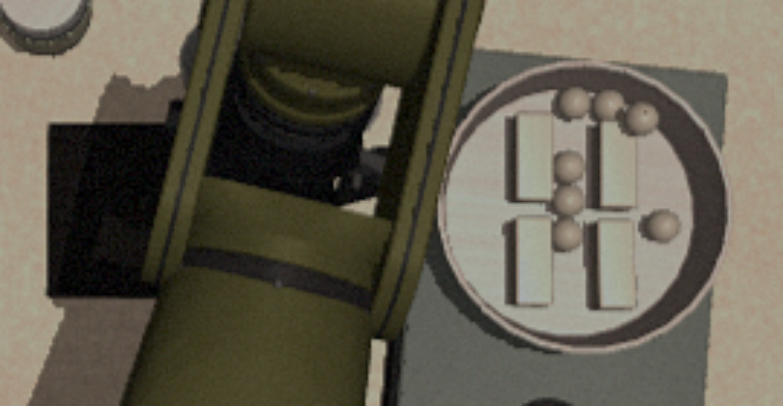

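View pics/s21.png

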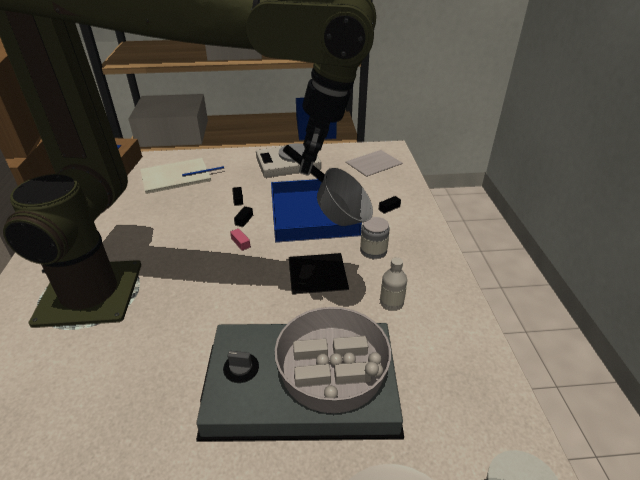

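All four bars and all seven lumps are in the pan, and the cup is empty. Now I'll find the mat's centre and the cup's actual tilt.

```bash
python3 - <<'E'
from h import *
im=cv2.imread('pics/top0.png');
d=snap('top');K=d['intrinsics'];T=np.linalg.inv(d['world_to_cam'])
def ray(u,v,z):
    r=T[:3,:3]@np.array([(u-K[0,2])/K[0,0],(v-K[1,2])/K[1,1],1]);o=T[:3,3];return o+r*(z-o[2])/r[2]
C=[ray(u,v,.004) for u,v in [(287,212.5),(347.5,212.5),(347.5,272),(286.5,272)]];print(np.round(C,4),np.mean(C,0))
s=snap('side');K=s['intrinsics'];T=np.linalg.inv(s['world_to_cam'])
g=s['frame'].sum(-1);W=pts(s)
m=(W[...,2]<0.012)&(W[...,2]>-.005)&(g<130)&(W[...,0]>.46)&(W[...,0]<.65)&(W[...,1]>-.07)&(W[...,1]<.11)
m=cv2.morphologyEx(m.astype(np.uint8),cv2.MORPH_OPEN,np.ones((3,3)));q=W[m>0];print('mat side',cv2.minAreaRect((q[:,:2]*1000).astype(np.float32)))
# handle & cup
m=(W[...,2]>.15)&(W[...,0]>.42)&(W[...,0]<.75)&(W[...,1]>-.2)&(W[...,1]<.06)&(s['depth']>0)
v,u=np.where(m);print(u.min(),u.max(),v.min(),v.max())
for (a,b) in [(287,150),(292,154),(322,178),(326,181),(345,170),(372,213),(322,205),(345,222),(366,222)]:
    print((a,b),W[b-1:b+2,a-1:a+2].reshape(-1,3)[4].round(3))
cv2.imwrite('pics/cs22.png',cv2.resize(cv2.cvtColor(s['frame'],cv2.COLOR_RGB2BGR)[130:240,270:400],None,fx=5,fy=5))
E
```

```text
[[ 0.6233  0.0915  0.004 ]
 [ 0.6268 -0.048   0.004 ]
 [ 0.4898 -0.051   0.004 ]
 [ 0.486   0.0882  0.004 ]] [0.55650341 0.02016749 0.004     ]
mat side ((555.8583374023438, 21.095134735107422), (141.77474975585938, 144.7156524658203), 1.4650158882141113)
229 375 0 226
(287, 150) [ 0.495 -0.058  0.386]
(292, 154) [ 0.504 -0.06   0.378]
(322, 178) [ 0.56  -0.07   0.329]
(326, 181) [ 0.571 -0.037  0.302]
(345, 170) [0.692 0.536 0.001]
(372, 213) [ 0.662 -0.081  0.248]
(322, 205) [ 0.557 -0.099  0.286]
(345, 222) [ 0.6   -0.123  0.259]
(366, 222) [0.688 0.103 0.092]
```

View pics/cs22.png

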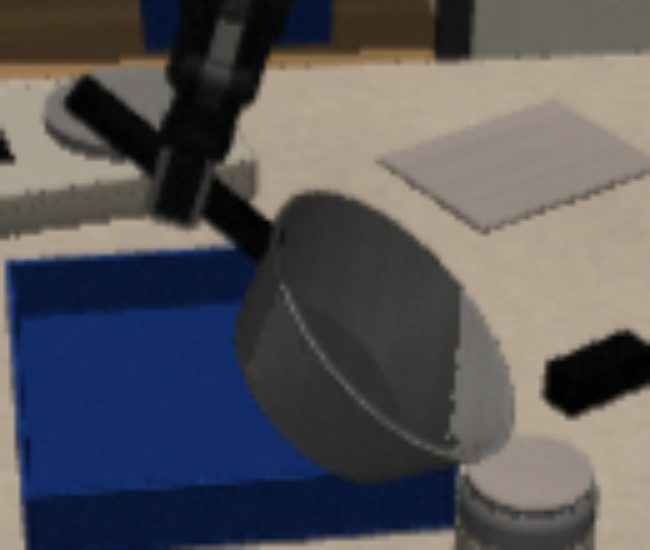

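```bash
python3 -c "
from h import *
plan([.5116,.029,.2],-101)"
```

```text
t 69.52 pos [ 0.5334 -0.0571  0.3617] yaw -101.27 toolz [-15.25   4.41] gap 12.7 q1,6 [-0.22  1.55] F [ 0.1  0.4 -2.2]
turn units -0.05  then shift units x,y,z [-3.05 -0.35  6.71]
```

{"api": "drive_tool", "payload": {"series": [[-0.4,0,0,0],[-0.5,0,0,0],[-0.5,0,0,0],[-0.5,0,0,0],[-0.5,-0.1,0.3,0],[-0.4,-0.1,0.8,0],[-0.2,-0.1,0.8,0],[0,0,0.8,0],[0,0,0.8,0],[0,0,0.8,0],[0,0,0.8,0],[0,0,0.6,0],[0,0,0.3,0],[0,0,0,0]]}}

```text
time: 70.68
position: [0.5161, 0.0439, 0.2078]
ee_rot: [1.891, -2.284, -0.346]
ft_force: [-0.5, 0.9, -1.8]
finger_gap: 0.0124
```

```bash
python3 -c "
from h import *
plan([.5116,.029,.17],-101)
crop('s23',b=(150,320,220,420),f=3)"
```

```text
t 70.68 pos [0.5161 0.0439 0.2078] yaw -100.98 toolz [-15.18   4.44] gap 12.4 q1,6 [-0.05  1.7 ] F [-0.5  0.9 -1.8]
turn units 0.0  then shift units x,y,z [ 0.66 -0.35  1.45]
t 70.73 pos [0.5165 0.0438 0.2085] yaw -100.98 toolz [-15.14   4.45] gap 12.3 q1,6 [-0.05  1.7 ] F [-0.3 -0.3 -1.9]
```

View pics/cs23.png

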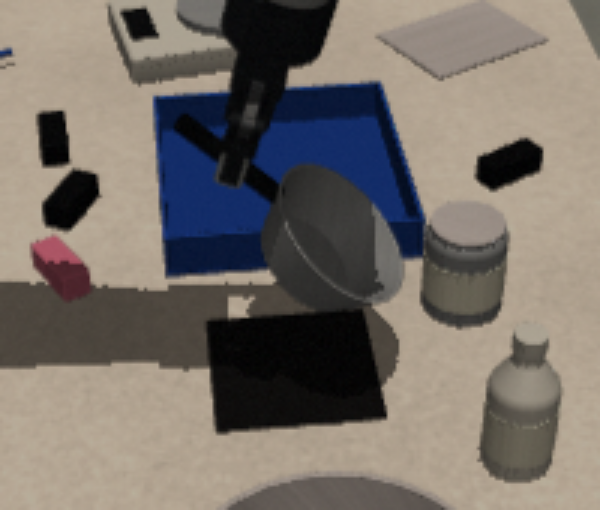

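{"api": "drive_tool", "payload": {"series": [[0.2,-0.15,0.4,0],[0.3,-0.2,0.5,0],[0.1,-0.15,0.5,0],[0,-0.1,0.4,0],[0,0,0.3,0],[0,0,0.15,0],[0,0,0,0]]}}

```text
time: 71.32
position: [0.516, 0.029, 0.1471]
ee_rot: [1.894, -2.29, -0.339]
ft_force: [0.2, -0.5, -1.9]
finger_gap: 0.0125
```

```bash
python3 -c "
from h import *
plan([.5116,.029,.141],-101)"
```

```text
t 71.32 pos [0.516  0.029  0.1471] yaw -101.04 toolz [-14.76   4.43] gap 12.5 q1,6 [-0.08  1.67] F [ 0.2 -0.5 -1.9]
turn units -0.01  then shift units x,y,z [0.04 0.1  0.28]
```

{"api": "drive_tool", "payload": {"series": [[0,0,0,0],[0,-0.05,0.23,0],[0,0.16,0.25,0],[0,0.16,0.25,0],[0,0.16,0.25,0],[0,0.16,0.25,0],[0,0,0,0]], "squeeze": 20}}

```text
time: 71.9
position: [0.501, 0.0329, 0.1285]
ee_rot: [1.905, -2.304, -0.312]
ft_force: [-0.0, -1.7, 0.8]
finger_gap: 0.0125
```

```bash
python3 -c "
from h import *
plan([.448,.0415,.048],-101)
crop('s24',b=(150,320,220,420),f=3)"
```

```text
t 71.9 pos [0.501  0.0329 0.1285] yaw -101.02 toolz [-13.43   4.15] gap 12.5 q1,6 [-0.07  1.67] F [-0.  -1.7  0.8]
turn units -0.0  then shift units x,y,z [0.15 1.3  3.64]
t 71.95 pos [0.5016 0.0329 0.1291] yaw -101.02 toolz [-13.38   4.16] gap 12.5 q1,6 [-0.07  1.67] F [-1.5 -1.3  2.2]
```

View pics/cs24.png

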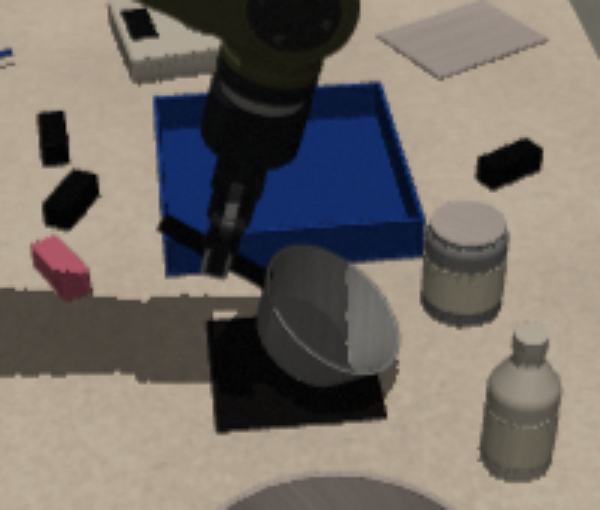

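{"api": "drive_tool", "payload": {"series": [[0.05,0.2,0.3,0],[0.05,0.2,0.3,0],[0,0.18,0.3,0],[0,0.15,0.3,0],[0,0.12,0.3,0],[0,0,0,0]]}}

```text
time: 72.45
position: [0.4717, 0.0379, 0.0972]
ee_rot: [1.912, -2.31, -0.305]
ft_force: [-0.3, -0.5, -0.2]
finger_gap: 0.0126
```

```bash
python3 -c "
from h import *
plan([.448,.0415,.048],-101)
crop('s25',b=(150,320,220,420),f=3)"
```

```text
t 72.45 pos [0.4717 0.0379 0.0972] yaw -100.99 toolz [-12.91   4.24] gap 12.6 q1,6 [-0.07  1.67] F [-0.3 -0.5 -0.2]
turn units 0.0  then shift units x,y,z [0.1  0.47 2.13]
t 72.5 pos [0.4719 0.0378 0.0975] yaw -100.99 toolz [-12.91   4.24] gap 12.2 q1,6 [-0.07  1.67] F [-1.5 -0.3 -1.2]
```

View pics/cs25.png

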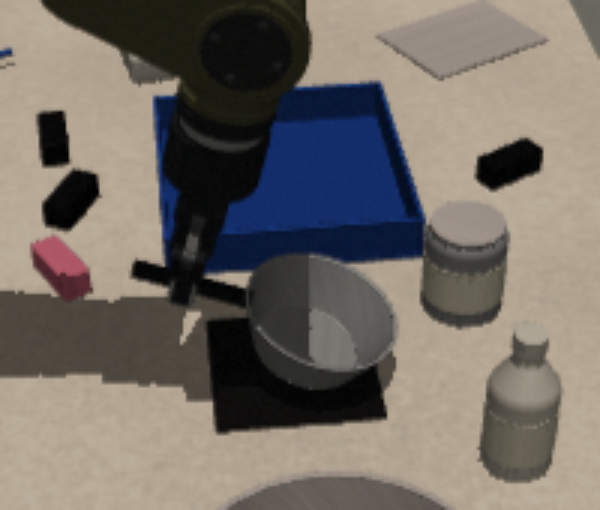

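{"api": "drive_tool", "payload": {"series": [[0.05,0.12,0.3,0],[0.05,0.1,0.3,0],[0,0.08,0.3,0],[0,0.06,0.3,0],[0,0.05,0.3,0],[0,0,0,0]]}}

```text
time: 73.0
position: [0.4514, 0.0404, 0.0591]
ee_rot: [1.913, -2.31, -0.306]
ft_force: [-0.3, 0.8, 0.4]
finger_gap: 0.0128
```

```bash
python3 -c "
from h import *
plan([.448,.0415,.048],-101)
crop('s26',b=(150,320,220,420),f=3)"
```

```text
t 73.0 pos [0.4514 0.0404 0.0591] yaw -100.96 toolz [-12.89   4.27] gap 12.8 q1,6 [-0.06  1.67] F [-0.3  0.8  0.4]
turn units 0.01  then shift units x,y,z [-0.    0.04  0.46]
t 73.05 pos [0.4517 0.0405 0.0597] yaw -100.96 toolz [-12.9    4.29] gap 12.6 q1,6 [-0.06  1.67] F [-1.   2.4  0.5]
```

View pics/cs26.png

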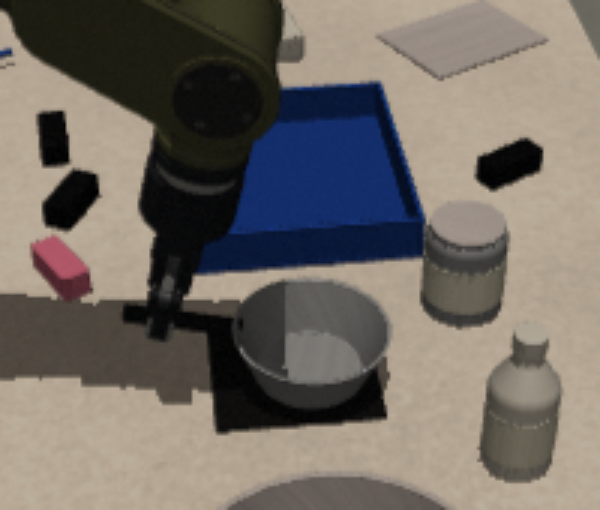

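{"api": "drive_tool", "payload": {"series": [[0,0.03,0.2,0],[0,0.02,0.2,0],[0,0,0.15,0],[0,0,0,0]]}}

```text
time: 73.38
position: [0.4466, 0.0418, 0.0456]
ee_rot: [1.911, -2.309, -0.308]
ft_force: [0.4, -0.3, 0.9]
finger_gap: 0.0125
```

```bash
python3 -c "
from h import *
crop('s27',b=(150,320,220,420),f=3)"
```

```text
t 73.43 pos [0.4467 0.0418 0.0458] yaw -100.99 toolz [-13.03   4.27] gap 12.1 q1,6 [-0.06  1.67] F [-0.6 -0.2  1.4]
```

View pics/cs27.png

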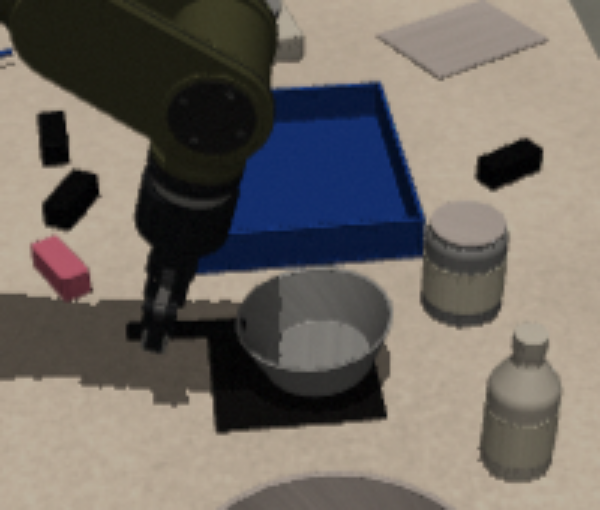

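The cup now stands flat. Release it and retreat along the tool axis.

{"api": "drive_tool", "payload": {"series": [[0,0,0,0],[0,0,0,0],[0,0,0,0]], "hand": 40}}

```text
time: 73.68
position: [0.4468, 0.0418, 0.0457]
ee_rot: [1.911, -2.309, -0.308]
ft_force: [-0.7, 0.4, 0.4]
finger_gap: 0.04
```

{"api": "drive_tool", "payload": {"series": [[0,0.06,-0.3,0],[0,0.06,-0.3,0],[0,0.06,-0.3,0],[0,0.06,-0.3,0],[0,0.06,-0.3,0],[0,0.06,-0.3,0],[0,0.06,-0.3,0],[0,0.06,-0.3,0],[0,0.06,-0.3,0],[0,0.06,-0.3,0],[0,0.06,-0.3,0],[0,0.06,-0.3,0],[0,0.06,-0.3,0],[0,0.06,-0.3,0],[0,0,0,0]]}}

```text
time: 74.93
position: [0.4522, 0.037, 0.1668]
ee_rot: [1.913, -2.313, -0.303]
ft_force: [0.6, 0.3, 0.8]
finger_gap: 0.0399
```

```bash
cat > cup.py <<'E'
from h import *
for c in ['top','side']:
    d=snap(c);W=pts(d)
    sel=lambda x0,x1,y0,y1,z0,z1:W[(d['depth']>0)&(W[...,0]>x0)&(W[...,0]<x1)&(W[...,1]>y0)&(W[...,1]<y1)&(W[...,2]>z0)&(W[...,2]<z1)]
    p=sel(0.47,0.66,-0.07,0.13,0.046,0.07);pr=p[p[:,0]>0.49];A=np.c_[pr[:,:2],np.ones(len(pr))];pl=np.linalg.lstsq(A,pr[:,2],rcond=None)[0]
    print(c,'rim',circ(pr[:,:2]),len(pr),pr[:,2].max(),'rim slope deg',np.degrees(pl[:2]).round(1))
E
python3 cup.py; python3 -c "
from h import *
plan([.384,-.293,.2],-104)
crop('s28',b=(150,320,220,420),f=3)"
```

```text
top rim (array([0.58157402, 0.02046414]), np.float64(0.061512852593529385)) 205 0.05781467814023977 rim slope deg [-0.8  0.3]
side rim (array([0.57478396, 0.0183699 ]), np.float64(0.06394063112023367)) 346 0.054020402020547365 rim slope deg [ 0.1 -0.6]
t 75.03 pos [0.4514 0.0371 0.1653] yaw -101.01 toolz [-12.86   4.27] gap 40.2 q1,6 [-0.07  1.67] F [-0.5 -0.1  0.2]
turn units 0.6  then shift units x,y,z [13.44 -0.15 -1.73]
t 75.08 pos [0.4511 0.0371 0.1647] yaw -101.0 toolz [-12.92   4.28] gap 39.7 q1,6 [-0.07  1.67] F [ 0.9  0.7 -1.1]
```

View pics/cs28.png

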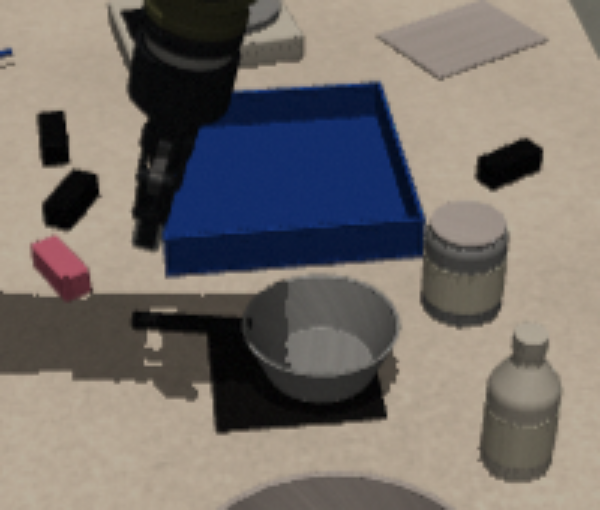

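{"api": "drive_tool", "payload": {"series": [[0.3,-0.03,-0.2,0.2],[0.5,-0.04,-0.2,0.2],[0.5,-0.04,-0.2,0.2],[0.5,-0.04,-0.2,0],[0.5,-0.04,-0.2,0],[0.5,-0.04,-0.2,0],[0.5,-0.04,-0.2,0],[0.5,-0.04,-0.2,0],[0.5,-0.04,-0.2,0],[0.5,-0.04,-0.2,0],[0.5,-0.04,-0.2,0],[0.5,-0.04,-0.2,0],[0.5,-0.04,-0.2,0],[0.5,-0.04,-0.2,0],[0.5,-0.04,-0.2,0],[0.5,-0.04,-0.2,0],[0.5,-0.04,-0.2,0],[0.5,-0.04,-0.2,0],[0.5,-0.04,-0.2,0],[0.5,-0.04,-0.2,0]]}}

```text
time: 76.75
position: [0.4205, -0.24, 0.2542]
ee_rot: [1.803, -2.368, -0.315]
ft_force: [1.7, -0.2, -0.2]
finger_gap: 0.04
```

{"api": "drive_tool", "payload": {"series": [[0.5,-0.04,-0.2,0],[0.5,-0.04,-0.2,0],[0.5,-0.04,-0.2,0],[0.5,-0.04,-0.2,0],[0.4,-0.04,-0.2,0],[0.2,0,0,0],[0,0,0,0]]}}

```text
time: 77.33
position: [0.4121, -0.3164, 0.2798]
ee_rot: [1.797, -2.372, -0.314]
ft_force: [-0.7, 0.1, -1.0]
finger_gap: 0.0399
```

```bash
python3 -c "
from h import *
plan([.384,-.293,.3],-104);tilt()"
```

```text
t 77.33 pos [ 0.4121 -0.3164  0.2798] yaw -105.78 toolz [-13.93   4.35] gap 39.9 q1,6 [-0.71  1.14] F [-0.7  0.1 -1. ]
turn units -0.36  then shift units x,y,z [-0.65  1.48 -0.44]
toolz [-13.93   4.35] pitchsum 13.58 q4 -5.79
```

{"api": "drive_tool", "payload": {"series": [[0,0,1,0],[0,0,0,0],[0,0,0,0]]}}

```text
time: 77.58
position: [0.4064, -0.3148, 0.2562]
ee_rot: [1.797, -2.373, -0.312]
ft_force: [0.1, 0.3, 0.5]
finger_gap: 0.04
```

```bash
python3 -c "
from h import *
plan([.384,-.293,.3],-104);tilt()"
```

```text
t 77.58 pos [ 0.4064 -0.3148  0.2562] yaw -105.79 toolz [-13.85   4.34] gap 40.0 q1,6 [-0.71  1.14] F [0.1 0.3 0.5]
turn units -0.36  then shift units x,y,z [-0.66  1.49 -1.41]
toolz [-13.85   4.34] pitchsum 13.49 q4 -5.8
```

{"api": "drive_tool", "payload": {"series": [[0,1,0,0],[0,0,0,0],[0,0,0,0]]}}

```text
time: 77.83
position: [0.3833, -0.307, 0.2628]
ee_rot: [1.8, -2.371, -0.315]
ft_force: [-0.5, 0.5, -0.3]
finger_gap: 0.0397
```

```bash
python3 -c "
from h import *
plan([.384,-.293,.3],-104);tilt()"
```

```text
t 77.83 pos [ 0.3833 -0.307   0.2628] yaw -105.67 toolz [-13.92   4.42] gap 39.7 q1,6 [-0.73  1.12] F [-0.5  0.5 -0.3]
turn units -0.33  then shift units x,y,z [-0.58  0.48 -1.4 ]
toolz [-13.92   4.42] pitchsum 13.51 q4 -6.02
```

{"api": "drive_tool", "payload": {"series": [[0,-1,0,0],[0,0,0,0],[0,0,0,0]]}}

```text
time: 78.08
position: [0.4089, -0.3136, 0.2585]
ee_rot: [1.802, -2.372, -0.31]
ft_force: [0.5, 0.1, 0.7]
finger_gap: 0.0399
```

```bash
python3 -c "
from h import *
plan([.384,-.293,.3],-104);tilt()"
```

```text
t 78.08 pos [ 0.4089 -0.3136  0.2585] yaw -105.61 toolz [-13.77   4.3 ] gap 39.9 q1,6 [-0.71  1.14] F [0.5 0.1 0.7]
turn units -0.32  then shift units x,y,z [-0.58  1.54 -1.31]
toolz [-13.77   4.3 ] pitchsum 13.43 q4 -5.72
```

{"api": "drive_tool", "payload": {"series": [[0,0,-0.8,0],[0,0,1,0],[0,0,-0.8,0],[0,0,1,0],[0,0,0,0],[0,0,0,0]]}}

```text
time: 78.58
position: [0.3997, -0.3048, 0.2389]
ee_rot: [1.801, -2.36, -0.349]
ft_force: [-0.4, -0.3, 1.3]
finger_gap: 0.0398
```

```bash
python3 -c "
from h import *
plan([.384,-.293,.3],-104);tilt()"
```

```text
t 78.58 pos [ 0.3997 -0.3048  0.2389] yaw -105.47 toolz [-14.9    5.25] gap 39.8 q1,6 [-0.71  1.14] F [-0.4 -0.3  1.3]
turn units -0.29  then shift units x,y,z [-0.37  1.36 -2.14]
toolz [-14.9    5.25] pitchsum 14.98 q4 -5.72
```

{"api": "drive_tool", "payload": {"series": [[0,1,0,0],[0,-1,0,0],[0,1,0,0],[0,-1,0,0],[0,0,0,0],[0,0,0,0]]}}

```text
time: 79.08
position: [0.4009, -0.3053, 0.2413]
ee_rot: [1.801, -2.358, -0.352]
ft_force: [-0.2, -0.6, 1.0]
finger_gap: 0.0401
```

```bash
python3 -c "
from h import *
plan([.384,-.293,.3],-104);tilt()"
```

```text
t 79.08 pos [ 0.4009 -0.3053  0.2413] yaw -105.43 toolz [-15.     5.33] gap 40.1 q1,6 [-0.71  1.14] F [-0.2 -0.6  1. ]
turn units -0.29  then shift units x,y,z [-0.38  1.39 -2.03]
toolz [-15.     5.33] pitchsum 15.1 q4 -5.71
```

{"api": "drive_tool", "payload": {"series": [[0,-1,0,0],[0,1,0,0],[0,-1,0,0],[0,1,0,0],[0,0,0,0],[0,0,0,0]]}}

```text
time: 79.58
position: [0.4047, -0.3085, 0.2333]
ee_rot: [1.799, -2.351, -0.38]
ft_force: [-0.4, -0.5, -0.3]
finger_gap: 0.0399
```

```bash
python3 -c "
from h import *
plan([.384,-.293,.3],-104);tilt()"
```

```text
t 79.58 pos [ 0.4047 -0.3085  0.2333] yaw -105.4 toolz [-15.82   6.01] gap 39.9 q1,6 [-0.71  1.14] F [-0.4 -0.5 -0.3]
turn units -0.28  then shift units x,y,z [-0.5   1.69 -2.26]
toolz [-15.82   6.01] pitchsum 16.22 q4 -5.73
```

```bash
python3 - <<'E'
from h import *
for c in ['top','side']:
    d=snap(c,c+'k');W=pts(d)
    m=(d['depth']>0)&(W[...,0]>.34)&(W[...,0]<.43)&(W[...,1]>-.34)&(W[...,1]<-.25)&(W[...,2]>.04)&(W[...,2]<.11)
    p=W[m];print(c,len(p),np.histogram(p[:,2],bins=np.arange(.045,.105,.004)))
    for zl in (.088,.084):
        q=p[p[:,2]>zl]
        if len(q)>10: print(zl,cv2.minAreaRect((q[:,:2]*1000).astype(np.float32)),q[:,:2].mean(0),len(q))
    m=(d['depth']>0);f=d['frame']
im=cv2.imread('pics/sidek.png');cv2.imwrite('pics/csk.png',cv2.resize(im[310:400,190:290],None,fx=6,fy=6))
im=cv2.imread('pics/top0.png');cv2.imwrite('pics/ctk.png',cv2.resize(im[295:350,430:490],None,fx=8,fy=8))
E
```

```text
top 1044 (array([185, 273, 209, 107,  63,  45,  10,   6,  13,   8,  15,  45,  50,
         4]), array([0.045, 0.049, 0.053, 0.057, 0.061, 0.065, 0.069, 0.073, 0.077,
       0.081, 0.085, 0.089, 0.093, 0.097, 0.101]))
0.088 ((384.7765808105469, -291.82623291015625), (14.662687301635742, 41.423152923583984), 79.54676055908203) [ 0.38308142 -0.28960755] 107
0.084 ((384.74847412109375, -291.9212341308594), (14.879246711730957, 41.2586669921875), 78.2362289428711) [ 0.38302755 -0.28940108] 117
side 1835 (array([247, 714, 334,  75, 120,  47,  28,  28,  31,  30,  27,  70,  83,
         1]), array([0.045, 0.049, 0.053, 0.057, 0.061, 0.065, 0.069, 0.073, 0.077,
       0.081, 0.085, 0.089, 0.093, 0.097, 0.101]))
0.088 ((382.94451904296875, -293.4009704589844), (16.988359451293945, 41.219303131103516), 77.21957397460938) [ 0.38380478 -0.29555173] 160
0.084 ((383.2213134765625, -293.4772644042969), (16.994731903076172, 41.801231384277344), 77.27696990966797) [ 0.38352026 -0.29609984] 190
```

View pics/csk.png

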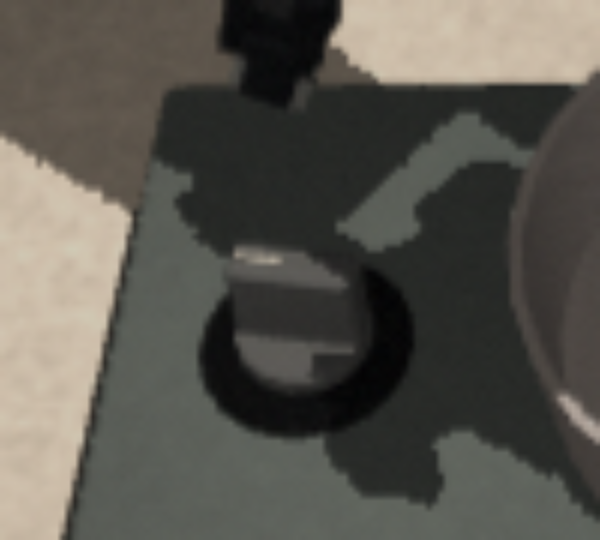

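View pics/ctk.png

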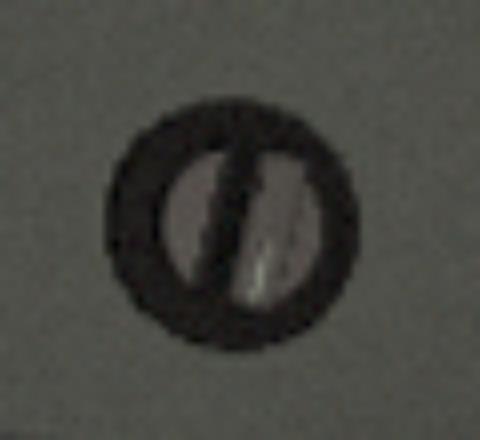

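```bash
python3 -c "
from h import *
plan([.388,-.294,.15],-103)"
```

```text
t 79.68 pos [ 0.4051 -0.3088  0.2356] yaw -105.39 toolz [-15.66   5.85] gap 40.2 q1,6 [-0.71  1.14] F [-0.  -1.   0.7]
turn units -0.48  then shift units x,y,z [-0.29 -0.23  3.52]
```

{"api": "drive_tool", "payload": {"series": [[-0.15,-0.1,0.5,-0.4],[-0.1,-0.1,0.8,-0.05],[0,0,0.8,0],[0,0,0.8,0],[0,0,0.4,0],[0,0,0,0]], "hand": 32}}

```text
time: 80.18
position: [0.3964, -0.3012, 0.1704]
ee_rot: [1.857, -2.329, -0.327]
ft_force: [-1.1, -0.4, 0.2]
finger_gap: 0.0322
```

```bash
python3 -c "
from h import *
plan([.388,-.294,.1],-103)"
```

```text
t 80.18 pos [ 0.3964 -0.3012  0.1704] yaw -103.04 toolz [-14.11   4.54] gap 32.2 q1,6 [-0.71  1.11] F [-1.1 -0.4  0.2]
turn units -0.01  then shift units x,y,z [-0.14 -0.35  2.82]
```

{"api": "drive_tool", "payload": {"series": [[-0.1,-0.2,0.5,0],[0,-0.15,0.6,0],[0,0,0.6,0],[0,0,0.5,0],[0,0,0.3,0],[0,0,0,0]]}}

```text
time: 80.68
position: [0.3959, -0.2993, 0.113]
ee_rot: [1.861, -2.336, -0.298]
ft_force: [-0.4, 0.7, -0.4]
finger_gap: 0.0317
```

```bash
python3 -c "
from h import *
plan([.388,-.294,.1],-103)
crop('k1',b=(290,400,180,310),f=5)"
```

```text
t 80.68 pos [ 0.3959 -0.2993  0.113 ] yaw -103.02 toolz [-13.25   3.86] gap 31.7 q1,6 [-0.71  1.13] F [-0.4  0.7 -0.4]
turn units -0.0  then shift units x,y,z [-0.13  0.22  0.59]
t 80.73 pos [ 0.3963 -0.2996  0.1137] yaw -103.02 toolz [-13.21   3.83] gap 31.7 q1,6 [-0.71  1.13] F [ 0.4 -0.9 -0.1]
```

View pics/ck1.png

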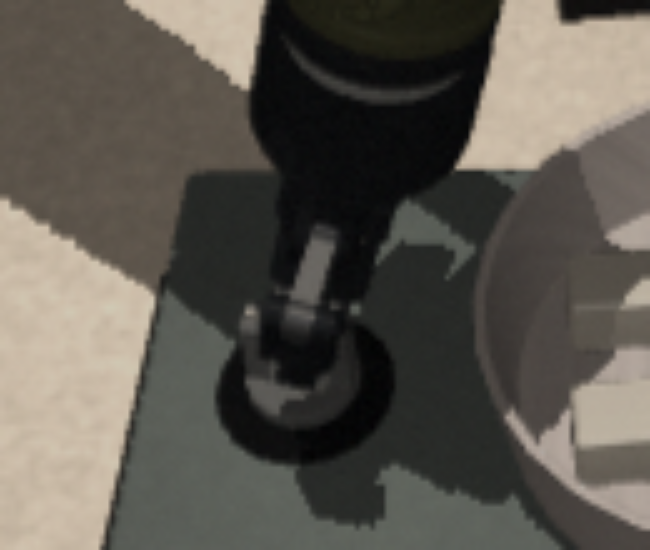

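{"api": "drive_tool", "payload": {"series": [[-0.12,0.2,0.3,0],[0,0,0.2,0],[0,0,0,0]]}}

```text
time: 80.98
position: [0.3901, -0.2954, 0.1039]
ee_rot: [1.862, -2.338, -0.291]
ft_force: [-0.3, 0.0, -0.5]
finger_gap: 0.0318
```

{"api": "drive_tool", "payload": {"series": [[0,0,0,0],[0,0,0,0],[0,0,0,0],[0,0,0,0]], "hand": 3, "squeeze": 20}}

```text
time: 81.32
position: [0.3903, -0.2948, 0.1042]
ee_rot: [1.862, -2.339, -0.292]
ft_force: [-0.2, 0.4, -1.4]
finger_gap: 0.0135
```

```bash
python3 -c "
from h import *
plan([.388,-.294,.1],-103)"
```

```text
t 81.32 pos [ 0.3903 -0.2948  0.1042] yaw -103.05 toolz [-13.01   3.73] gap 13.5 q1,6 [-0.71  1.13] F [-0.2  0.4 -1.4]
turn units -0.01  then shift units x,y,z [-0.01  0.05  0.19]
```

{"api": "drive_tool", "payload": {"series": [[0,0,0,0.5],[0,0,0,1],[0,0,0,1],[0,0,0,1],[0,0,0,0]], "squeeze": 30}}

```text
time: 81.73
position: [0.3902, -0.295, 0.1044]
ee_rot: [1.455, -2.582, -0.254]
ft_force: [-0.4, 0.3, -0.6]
finger_gap: 0.013
```

```bash
python3 -c "
from h import *
plan([.39,-.2948,.104],-103)"
```

```text
t 81.73 pos [ 0.3902 -0.295   0.1044] yaw -120.8 toolz [-13.01   3.78] gap 13.0 q1,6 [-0.71  1.45] F [-0.4  0.3 -0.6]
turn units -3.56  then shift units x,y,z [-0.01  0.    0.02]
```

Smooth, with low force. Continue in steps.

{"api": "drive_tool", "payload": {"series": [[0,0,0,1],[0,0,0,1],[0,0,0,1],[0,0,0,1],[0,0,0,1],[0,0,0,0]]}}

```text
time: 82.23
position: [0.3894, -0.2959, 0.1048]
ee_rot: [0.844, -2.81, -0.194]
ft_force: [-0.7, 0.6, -0.1]
finger_gap: 0.0132
```

```bash
python3 -c "
from h import *
plan([.39,-.2948,.104],-103)
crop('k2',b=(290,400,180,310),f=5)"
```

```text
t 82.23 pos [ 0.3894 -0.2959  0.1048] yaw -145.73 toolz [-13.06   3.86] gap 13.2 q1,6 [-0.71  1.89] F [-0.7  0.6 -0.1]
turn units -8.55  then shift units x,y,z [-0.05 -0.02  0.03]
t 82.28 pos [ 0.3895 -0.2959  0.1048] yaw -145.59 toolz [-13.05   3.86] gap 13.4 q1,6 [-0.71  1.88] F [-1.  -0.6 -0.8]
```

View pics/ck2.png

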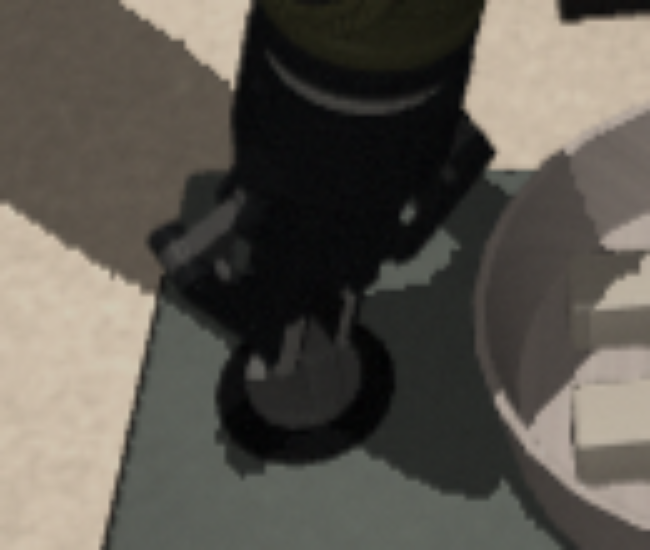

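{"api": "drive_tool", "payload": {"series": [[0,0,0,1],[0,0,0,1],[0,0,0,1],[0,0,0,1],[0,0,0,1],[0,0,0,0]]}}

```text
time: 82.78
position: [0.3887, -0.2963, 0.1052]
ee_rot: [0.222, -2.905, -0.127]
ft_force: [-2.4, -1.2, -1.1]
finger_gap: 0.0132
```

```bash
python3 -c "
from h import *
plan([.39,-.2948,.104],-103);print(np.round(observe()['moment'],2))"
```

```text
t 82.78 pos [ 0.3887 -0.2963  0.1052] yaw -170.59 toolz [-13.1    3.93] gap 13.2 q1,6 [-0.71  2.32] F [-2.4 -1.2 -1.1]
turn units -13.52  then shift units x,y,z [-0.07 -0.05  0.04]
[ 0.5  -0.53  0.03]
```

{"api": "drive_tool", "payload": {"series": [[0,0,0,1],[0,0,0,1],[0,0,0,0]]}}

```text
time: 83.03
position: [0.3885, -0.2964, 0.1054]
ee_rot: [-0.011, -2.908, -0.099]
ft_force: [-0.8, -0.9, -0.8]
finger_gap: 0.0131
```

```bash
python3 -c "
from h import *
plan([.39,-.2948,.104],-103);print(np.round(observe()['moment'],2))
crop('k3',b=(290,400,180,310),f=5)"
```

```text
t 83.03 pos [ 0.3885 -0.2964  0.1054] yaw -179.97 toolz [-13.16   3.89] gap 13.1 q1,6 [-0.71  2.48] F [-0.8 -0.9 -0.8]
turn units -15.39  then shift units x,y,z [-0.08 -0.05  0.04]
[ 0.7  -0.5   1.37]
t 83.08 pos [ 0.3885 -0.2964  0.1054] yaw -179.87 toolz [-13.16   3.89] gap 13.3 q1,6 [-0.71  2.47] F [-1.4 -1.7 -0.4]
```

View pics/ck3.png

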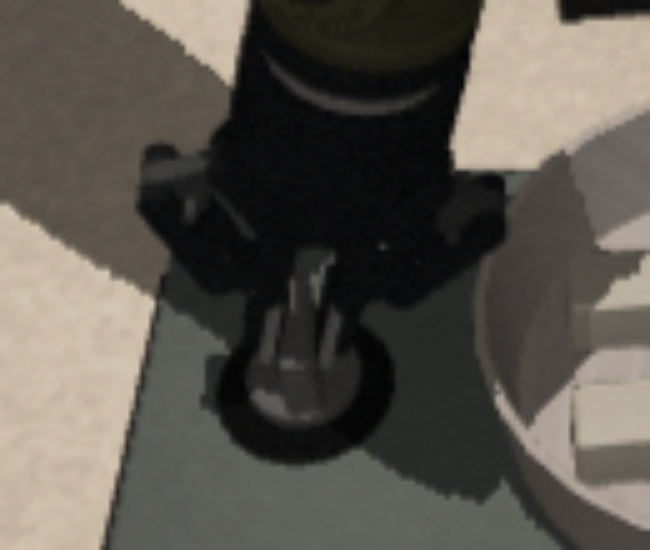

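The moment about z jumped from 0.03 to 1.37 N·m around yaw -180°, so the stop is reached. Release and retreat.

{"api": "drive_tool", "payload": {"series": [[0,0,0,0],[0,0,0,0],[0,0,0,0]], "hand": 34}}

```text
time: 83.33
position: [0.3892, -0.2971, 0.106]
ee_rot: [0.0, -2.909, -0.097]
ft_force: [-0.3, -0.1, -0.1]
finger_gap: 0.0341
```

{"api": "drive_tool", "payload": {"series": [[0,0,-0.3,0],[0,0,-0.4,0],[0,0,-0.4,0],[0,0,-0.4,0],[0,0,-0.4,0],[0,0,-0.4,0],[0,0,-0.4,0],[0,0,-0.4,0],[0,0,-0.4,0],[0,0,-0.4,0],[0,0,-0.4,0],[0,0,-0.4,0],[0,0,-0.4,0],[0,0,-0.2,0],[0,0,0,0]]}}

```text
time: 84.58
position: [0.4242, -0.3075, 0.2524]
ee_rot: [0.002, -2.915, -0.092]
ft_force: [-0.4, -0.2, 0.1]
finger_gap: 0.0339
```

```bash
python3 cup.py; python3 - <<'E'
from h import *
plan(None)
d=snap('top','t30')
d=snap('side','s30');W=pts(d)
m=(d['depth']>0)&(W[...,0]>.34)&(W[...,0]<.43)&(W[...,1]>-.34)&(W[...,1]<-.25)&(W[...,2]>.086)&(W[...,2]<.105)
print(cv2.minAreaRect((W[m][:,:2]*1000).astype(np.float32)),m.sum())
E
```

```text
top rim (array([0.57666988, 0.02134896]), np.float64(0.06404182300333768)) 508 0.059264840517294415 rim slope deg [0.1 0. ]
side rim (array([0.57475962, 0.01856138]), np.float64(0.06415943844933782)) 335 0.054906433901651286 rim slope deg [ 0.2 -0.5]
t 84.68 pos [ 0.4236 -0.3072  0.2511] yaw -179.52 toolz [-12.84   3.61] gap 34.1 q1,6 [-0.69  2.47] F [-0.3  0.5  0.6]
((383.23529052734375, -294.4664001464844), (13.157504081726074, 43.183502197265625), 2.959541082382202) 151
```

View pics/s30.png

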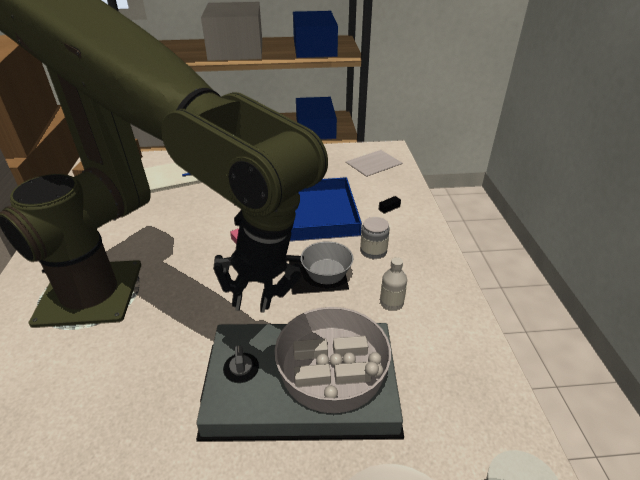

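View pics/t30.png

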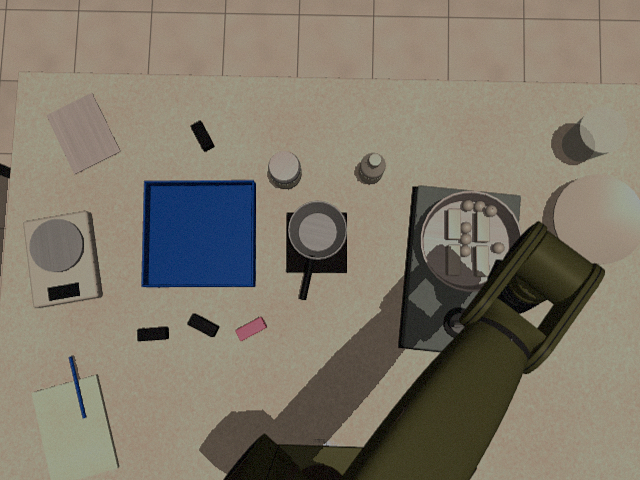

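The knob's bar now stands at about -87°, which is 1.4 rad from the mill's axis. The cup is upright, about 20 mm from the mat's centre, with all seven lumps and four bars in the pan and the robot clear of everything. Handing in.

```bash
python3 -c "
from workcell import hand_in
print(hand_in())"
```

```text
the job is handed in; nothing more can be done
None
```

The mill is charged: all four bars and all seven lumps are in the pan, the timer is at its stop, and the empty cup stands upright on its mat. I handed the job in at about 85 s; no verdict came back.

- **Bars:** All four went from the bin into the pan in a 2 x 2 layout. The fourth bar was knocked aside in the bin partway through, so I measured it again before picking it up.
- **Pour:** The moves cannot tilt the tool, so I held the cup by its handle over the pan, eased the grip to 20 N and jogged it until it swung down and emptied. Seven lumps were counted in the pan afterwards from both cameras.
- **Cup:** I rolled it upright on the edge of its foot and released it. Its rim measured level to within 1°. It stands about 20 mm from the mat's centre; the limit is 40 mm.
- **Timer knob:** I turned it clockwise until the turning moment jumped to about 1.4 N·m. Its bar then measured about 83° from the mill's axis (about 1.44 rad, stop at 1.4).
- **Bottle and tin:** In the last pictures both stand where they started; I judged this by eye and did not re-measure it.

**Disagreements and flaws:**
- The two cameras disagreed by 2–3 mm on the cup's position.
- Fast moves slowly tilted the tool, leaving it about 13° off vertical at the end; my attempts to shake that out made it slightly worse.

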